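Free the seized clamp of the nozzle tree, load it and clamp it again

ROBOT

A 6-joint arm with a two-finger parallel gripper is mounted at the origin on the work surface. World frame = base frame: x ahead of the robot, y to its left, z up, the work surface at z = 0. Lengths are in m, angles in rad, forces in N, time in s.
With the tool pointing down it reaches from about 0.375 to 0.975 m from the base axis. Payload 3.8 kg.
Tool frame: the origin (TCP) lies where the fingers leave the gripper's body, on its centre line; the fingertips stand 73 mm ahead of it and the grasp point (between the pads) lies 54 mm ahead of it; z points along the fingers, y is the line along which they close (so a half turn about z gives the same grasp; the last joint's range is limited). The gripper opens to 85 mm and grips with 20 to 120 N. Pads are 22 mm wide; open, the fingers measure 114 mm over their backs; the gripper's body (76 mm by 85 mm) begins 54 mm behind the grasp point. The pads swing forward as they close: fully open they stand 13 mm farther back than shut.
Start: joints at [1.167, 0.264, 1.604, -0, 1.274, -0.037], TCP at [0.242, 0.63, 0.304] pointing down, gripper open.
Joint ranges: [-2.63, 2.63], [-0.94, 2.18], [0.31, 2.57], [-1.31, 4.45], [0, 2.66], [-2.55, 2.55]. Speed limits (rad/s): [2.57, 2.57, 3.14, 3.14, 3.14, 3.14].

INTERFACE

Orientations are given as a rotation vector (axis times angle).
In Python, from workcell import read_state, viewer, bot gives the robot as it stands.
- The arm moves only by the tool jog_arm, never from a script. Its argument "increments" is a list that holds one entry, the list of rows, each a list of 7 numbers: the shift along the tool's x, y, z in units of 30 mm (1.0 is 30 mm), then the turn, a rotation vector about the tool's x, y, z in units of 6 degrees (1.0 is 6 degrees), then the opening, from -1 (shut) to 1 (fully open). A call has exactly 5 rows; each row shifts and turns the commanded pose from where the row before left it, along the tool's axes as they then stand; what a row does not reach is not made up. A row lasts 1/12 s, in which the tool goes at most 41.7 mm and 7.16 degrees, less where a joint would pass 70% of its speed; a pose out of reach is approached as far as the arm can. A call is refused whole if a number of a shift passes 1 or a number of a turn 1, either way. A call with a gripper value outside its range is refused whole. The fingers move at their own pace and stop on an object; "force" is the grip in N (left out, the last holds). Time passes only in rows, so rows that do not move let the fingers close, or fill a call up. It gives the time, the measured TCP pose, the force, the opening and the grip force at its end, in the units of the state.
- read_state(): the state, without advancing time (a new reading comes with each control period).
- viewer.read_camera(name): name is "side" or "top"; returns (picture, depth): 400x640x3 uint8, blue, green, red; 400x640 float32, m along the optical axis (not along the pixel's ray), 0 where there is no reading.
- viewer.camera_params(name): a dict with "fx", "fy", "cx", "cy" (pixels), "R" (3x3) and "t" (3): a world point X has camera coordinates R X + t. Camera axes: x right, y down, z forward; pixel columns grow to the right and rows downward; lengths in m; the calibration is good to about 2 mm. A picture is of the moment at which its call begins. camera_params takes no time and is no camera call.
- bot.finish_job(): hands the job in; it is judged then, once.
The state is a dict: "time": time; "q": joint angles; "joint_vel": joint speeds; "joint_torque": joint torques, N m; "tool_pos": TCP position; "tcp_rot": TCP orientation; "wrist_force": force on the tool from outside, world axes, zero at the start; "torque": the same for the moment, N m; "width": opening from 0.0 (shut) to 1.0 (fully open); "grip_force": force on a finger pad.
Only numpy, scipy, OpenCV 4.12 (cv2) and the standard library are available. Lean on these libraries where they do the work, as an engineer would, in place of code of your own. Each camera call takes 0.05 s, during which the arm holds its last target. There are 200 camera calls.

TASK

The nozzle tree's clamp knob has seized: break it loose anticlockwise with a short firm twist and back it off to its stop, so that the tree turns. Then, turning the tree by its branches and never by a hanging part, bring an empty green-tipped branch round to face the robot and hang a nozzle hanger on it by its eye, and so on until every hanger on the worktop hangs upright on a green-tipped branch of its own, each put on while its branch faces the robot. Finally turn the knob back clockwise until the clamp is firmly on again, and leave the other parts on the worktop where they are.

Things in the scene. Friction and masses are not known exactly. Their poses are not given: they have to be found in the camera images.
- stand: the tree's fixed blue base: disc 170 mm across, 12 mm thick, with a bar to the clamp knob's grey round housing (72 mm across, 40 mm high, at x = 30, y = -240 mm in this frame). Origin on the worktop under the mast. Its -x axis is its front (yellow mark) and looks to the robot, within 0.15 rad of world -x. A branch faces the robot when it points along this -x axis within 25 degrees.
- tree (a joint): angle t of the tree on its mast, rad, anticlockwise from above positive, limits +-6.2. Six level branches 60 degrees apart. Three neighbours with green tips are empty: they point t - 60, t, t + 60 degrees anticlockwise from the stand's +x axis. Three with red tips carry fixed chrome meters. Clamp loose: turns with 0.06 Nm and stays where left. Clamp on: braked with about 1.2 Nm.
- clamp (a joint): angle of the clamp knob, rad: 0 = seized (start), grows anticlockwise from above, stop at 2.5. Sticks with about 0.4 Nm over the first 0.3 rad, jumps free, then turns with about 0.1 Nm and stays where left. The brake is clear of the tree above 1.6; count it as loose above 2.0. Turned back it is firmly on below 1.0; below 0.6 the stiff spot is felt again and need not be passed.
- clamp_grip (a point): on the knob's axis, 75 mm above the worktop, where to grip the knob: an orange upright bar 60 mm long, 14 mm thick, from 49 to 91 mm above the worktop, on a black disc 48 mm across (top at 50 mm). The x axis of this point runs along the bar and turns with the knob.
- mast (a point): on the mast's axis (24 mm thick, its top 150 mm above the worktop) at the height of the branch axes, 130 mm; fixed to the stand. Red-tipped branches: their meters are 44 mm thick, from 52 to 140 mm high, centred 88 mm from this axis.
- branch_a (a point): hanging place of the green-tipped branch at t - 60 degrees: on top of the rod (135 mm above the worktop), 88 mm from the mast axis; turns with the tree. The rod is 10 mm thick, ends 117 mm from the mast axis in a ball tip (16 mm, centre 9 mm above the rod axis), and has a black stop ball (18 mm) 62 mm from the mast axis. Can be gripped across the rod from above.
- branch_b (a point): hanging place of the green-tipped branch at t: on top of the rod (135 mm above the worktop), 88 mm from the mast axis; turns with the tree. The rod is 10 mm thick, ends 117 mm from the mast axis in a ball tip (16 mm, centre 9 mm above the rod axis), and has a black stop ball (18 mm) 62 mm from the mast axis. Can be gripped across the rod from above.
- branch_c (a point): hanging place of the green-tipped branch at t + 60 degrees: on top of the rod (135 mm above the worktop), 88 mm from the mast axis; turns with the tree. The rod is 10 mm thick, ends 117 mm from the mast axis in a ball tip (16 mm, centre 9 mm above the rod axis), and has a black stop ball (18 mm) 62 mm from the mast axis. Can be gripped across the rod from above.
- hanger1: nozzle hanger, stands upright, 0.14 kg: orange nozzle foot 46 mm across, 30 mm high; white frame 56 mm wide (y), 14 mm thick (x), up to 76 mm, with an eye 44 mm wide, 34 to 70 mm high, looking along x; above it a grip tab 14 mm (x) x 26 mm (y), 76 to 114 mm high, with a head 24 x 26 mm up to 120 mm. Origin: centre of the underside. May be absent.
- hanger1_eye (a point): middle of the upper edge of the eye of hanger1, 70 mm above its underside. It hangs when a branch runs through the eye along the hanger's x axis, either way round, and this edge lies on the rod between stop ball and tip.
- hanger2: nozzle hanger, stands upright, 0.14 kg: orange nozzle foot 46 mm across, 30 mm high; white frame 56 mm wide (y), 14 mm thick (x), up to 76 mm, with an eye 44 mm wide, 34 to 70 mm high, looking along x; above it a grip tab 14 mm (x) x 26 mm (y), 76 to 114 mm high, with a head 24 x 26 mm up to 120 mm. Origin: centre of the underside. May be absent.
- hanger2_eye (a point): middle of the upper edge of the eye of hanger2, 70 mm above its underside. It hangs when a branch runs through the eye along the hanger's x axis, either way round, and this edge lies on the rod between stop ball and tip.
- hanger3: nozzle hanger, stands upright, 0.14 kg: orange nozzle foot 46 mm across, 30 mm high; white frame 56 mm wide (y), 14 mm thick (x), up to 76 mm, with an eye 44 mm wide, 34 to 70 mm high, looking along x; above it a grip tab 14 mm (x) x 26 mm (y), 76 to 114 mm high, with a head 24 x 26 mm up to 120 mm. Origin: centre of the underside. May be absent.
- hanger3_eye (a point): middle of the upper edge of the eye of hanger3, 70 mm above its underside. It hangs when a branch runs through the eye along the hanger's x axis, either way round, and this edge lies on the rod between stop ball and tip.
- flow_meter: loose chrome flow meter body standing on the worktop, 52 mm across, 76 mm high, origin at the centre of its underside. Leave alone.
- bayonet_cap: loose black bayonet cap, 44 mm across (58 mm over its lugs), 23 mm high, origin at the centre of its underside. Leave alone.
- swirl_plate1: loose white nylon swirl plate, 36 mm across, 7 mm thick, origin at the centre of its underside. Leave alone.
- swirl_plate2: a second such swirl plate. Leave alone.
Mind the look-alikes: they are no part of the job. Leave any blue look-alike of the hanger1 alone.

How it is judged:
On the way, in this order (a step that is already met when the one before it is completed fails the run):
1. the clamp knob is broken loose and backed off (above 2.0 rad) (value of joint clamp above 2 rad), for 0.2 s.
2. an empty green-tipped branch is turned to face the robot (within about 28 degrees) (x of any of branch_a, branch_b, branch_c in the frame of stand below -0.0777 m), for 0.2 s.
3. every hanger present hangs on a green-tipped branch of its own, released ((distance between hanger1_eye and branch_a below 0.024 m or distance between hanger1_eye and branch_b below 0.024 m or distance between hanger1_eye and branch_c below 0.024 m) and angle between each of hanger1, hanger2, hanger3's own z axis and vertical below 0.3 rad and contact force between the fingers and hanger1 below 0.2 N and linear speed of each of hanger1, hanger2, hanger3 below 0.05 m/s and (distance between hanger2_eye and branch_a below 0.024 m or distance between hanger2_eye and branch_b below 0.024 m or distance between hanger2_eye and branch_c below 0.024 m) and contact force between the fingers and hanger2 below 0.2 N and (distance between hanger3_eye and branch_a below 0.024 m or distance between hanger3_eye and branch_b below 0.024 m or distance between hanger3_eye and branch_c below 0.024 m) and contact force between the fingers and hanger3 below 0.2 N), for 0.3 s.
At the end, for the whole second after the job is handed in: every hanger present hangs on a green-tipped branch of its own (upper edge of its eye within 24 mm of the hanging place), within 0.3 rad of upright, at rest and released, and the clamp knob is turned back below 1.0 rad (all of step 3 and value of joint clamp below 1 rad); the robot touches nothing.
It fails at once if a bystander part on the worktop is moved more than 3 cm (distance of any of flow_meter, bayonet_cap, swirl_plate1, swirl_plate2 from where it was at the start of the episode above 0.03 m).
It fails at once if the fingers hold or push a hanger on the tree at a branch more than about 50 degrees off the front (hung there, or used to turn the tree) ((contact force between the fingers and hanger1 above 1 N and horizontal distance between hanger1_eye and mast below 0.11 m and x of hanger1_eye in the frame of stand above -0.055 m and height (world z) of hanger1_eye between 0.12 and 0.16 m) or (contact force between the fingers and hanger2 above 1 N and horizontal distance between hanger2_eye and mast below 0.11 m and x of hanger2_eye in the frame of stand above -0.055 m and height (world z) of hanger2_eye between 0.12 and 0.16 m) or (contact force between the fingers and hanger3 above 1 N and horizontal distance between hanger3_eye and mast below 0.11 m and x of hanger3_eye in the frame of stand above -0.055 m and height (world z) of hanger3_eye between 0.12 and 0.16 m)).
Of hanger1, hanger2, hanger3 only 2 to 3 are there at a start; the rules pass over those that are not, and their reading is None.
At some moment in a run one of hanger1, hanger2, hanger3 may be knocked a few centimetres aside while the robot is not near it.
Once in a run the grip may slacken for a moment while it holds something.
It also fails if it takes over 210 s, if anything falls off the work surface, if the arm or the gripper's body presses on something with over 40 N, if the wrist force passes 120 N, or if a joint passes its speed limit or range.

## Working session

There is one attempt and no reset: what is moved stays moved. The work goes in short steps, Python scripts to look and compute and a tool call to move; the robot and the scene stay as the last step left them, time stands still between calls to the robot, and variables do not carry over. Pictures are saved under pics/ and viewed, at most 17 in all, crops included, and the job is handed in when it is done.

Besides the shell and the picture viewer there is one more tool, called after ">>>" as name([rows], argument=value, ...), one row to a line, values as JSON. jog_arm: Moves the arm, as the interface text tells. Its arguments: {"type":"object","properties":{"increments":{"type":"array","items":{"type":"array","items":{"type":"array","items":{"type":"number"}}}},"force":{"type":"number"}},"required":["increments"]}

```bash
ls; mkdir -p pics; python3 - <<'E'
from workcell import read_state, viewer, bot
import cv2,numpy as np
s=read_state();print(s)
for n in("top","side"):
    p,d=viewer.read_camera(n);cv2.imwrite(f"pics/{n}0.png",p);np.save(f"pics/{n}0.npy",d)
    print(n,viewer.camera_params(n))
E
```

```text
pics
{'time': 0.0, 'q': array([ 1.16708897e+00,  2.64746778e-01,  1.60538200e+00,  2.99200801e-05,
        1.27369732e+00, -3.68841313e-02]), 'joint_vel': array([ 4.53007595e-04, -6.79510889e-05,  3.11344302e-04,  9.40392095e-04,
        1.97442749e-04,  1.63716604e-03]), 'joint_torque': array([ 1.78587994e-03, -5.15088201e+01, -3.67326558e+01,  2.41938096e-04,
        1.23434613e-02, -1.60879199e-05]), 'tool_pos': array([0.24184965, 0.62957316, 0.30256182]), 'tcp_rot': array([-0.57289858, -3.08838767,  0.00341312]), 'wrist_force': array([-0.20989659,  0.22463675, -0.18955515]), 'torque': array([ 0.03540491, -0.01309589,  0.00549871]), 'grip_force': 0.0, 'width': 1.0022286560547524}
top {'fx': 489.70309168683553, 'fy': 489.70309168683553, 'cx': 315.31704008909526, 'cy': 200.7324846230014, 'R': array([[-0.00343131, -0.99998798, -0.00350113],
       [-0.97628632,  0.00410779, -0.21644433],
       [ 0.21645611,  0.00267542, -0.97628868]]), 't': array([0.02390717, 0.54474831, 1.31870785])}
side {'fx': 498.0830694750971, 'fy': 498.0830694750971, 'cx': 315.59532138944735, 'cy': 197.74150822809537, 'R': array([[-0.96493764, -0.26242957, -0.00510562],
       [-0.16509959,  0.62195321, -0.76545172],
       [ 0.20405262, -0.73777024, -0.64347307]]), 't': array([0.48842952, 0.18019239, 1.24110909])}
```

View pics/top0.png

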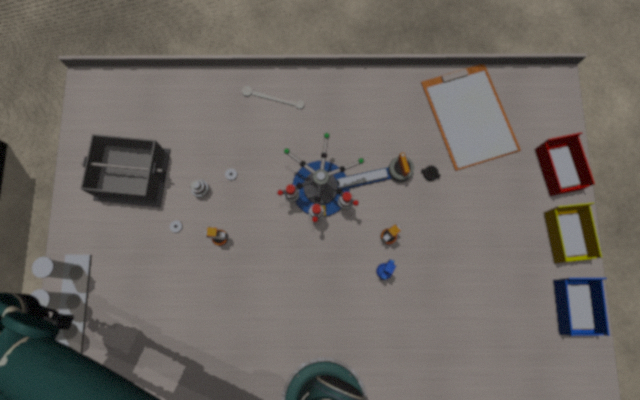

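View pics/side0.png

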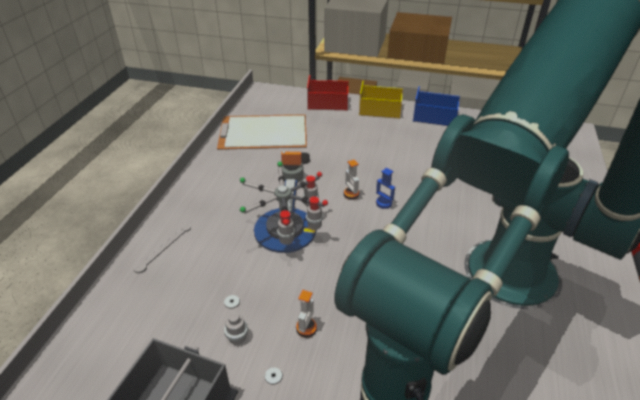

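Top view: the mast is at about (322,178), with green tips at (287,151), (326,135) and (361,160). The knob is at (402,165). There are two candidate hangers with white frames, at (218,236) and (390,236). The blue look-alike at (387,270) is to be left alone. Next I measure, with one enlarged confirmation montage.

```bash
cat > h.py <<'E'
import numpy as np, cv2
from workcell import read_state, viewer, bot
def cam(n): return viewer.camera_params(n)
def ray(n,u,v):
    c=cam(n); d=np.array([(u-c['cx'])/c['fx'],(v-c['cy'])/c['fy'],1.])
    return -c['R'].T@c['t'], c['R'].T@d
def plane(n,u,v,z):
    o,d=ray(n,u,v); return o+d*(z-o[2])/d[2]
def tri(a,b):
    (o1,d1),(o2,d2)=ray('top',*a),ray('side',*b)
    k=np.linalg.lstsq(np.c_[d1,-d2],o2-o1,rcond=None)[0]
    p,q=o1+d1*k[0],o2+d2*k[1]; return (p+q)/2,np.linalg.norm(p-q)
def cloud(n,d):
    c=cam(n); v,u=np.mgrid[:400,:640]
    P=np.stack([(u-c['cx'])/c['fx']*d,(v-c['cy'])/c['fy']*d,d],-1)
    return (P-c['t'])@c['R']
def proj(n,X):
    c=cam(n); p=c['R']@np.asarray(X)+c['t']; return p[:2]/p[2]*[c['fx'],c['fy']]+[c['cx'],c['cy']]
def mask(p,col):
    h=cv2.cvtColor(p,cv2.COLOR_BGR2HSV); H,S,V=cv2.split(h)
    r={'green':(45,85,90,40),'orange':(8,20,130,90),'red':(0,6,130,80),'blue':(100,130,120,40)}[col]
    return ((H>=r[0])&(H<=r[1])&(S>r[2])&(V>r[3])).astype(np.uint8)
def blobs(m,amin=4):
    n,l,st,c=cv2.connectedComponentsWithStats(m); return [(c[i].round(1),st[i,4]) for i in range(1,n) if st[i,4]>=amin]
E
python3 - <<'E'
from h import *
I={n:cv2.imread(f"pics/{n}0.png") for n in("top","side")}; D={n:np.load(f"pics/{n}0.npy") for n in I}
C={n:cloud(n,D[n]) for n in I}
for n in I:
    for c,h in(('green',.139),('orange',.12)):
        print(n,c)
        for b,a in blobs(mask(I[n],c)):
            P=C[n][int(round(b[1])),int(round(b[0]))]
            if a<200: print('  ',b,a,plane(n,*b,h).round(3),P.round(3))
for name,(x0,y0) in {'L':(218,236),'R':(390,236)}.items():
    pc=plane('top',x0,y0,.06)
    for n in I:
        Q=C[n].reshape(-1,3); m=(np.hypot(*(Q[:,:2]-pc[:2]).T)<.06)&(D[n].ravel()>0)
        for lo,hi in((.006,.03),(.036,.074),(.08,.112),(.116,.125)):
            k=Q[m&(Q[:,2]>lo)&(Q[:,2]<hi)]
            if len(k)>5:
                r=cv2.minAreaRect((k[:,:2]*1000).astype(np.float32)); e=np.linalg.eigh(np.cov(k[:,:2].T))
                print(name,n,lo,len(k),k.mean(0).round(4),'rect',np.round(r[0],1),np.round(r[1],1),round(r[2],1),'pca',np.degrees(np.arctan2(e[1][1,1],e[1][0,1])).round(1))
crops=[('top',218,232,24),('top',390,240,24),('side',305,314,36),('side',362,188,36),('top',322,170,50),('side',285,205,55)]
t=[cv2.resize(I[n][v-r:v+r,u-r:u+r],(260,260),interpolation=cv2.INTER_CUBIC) for n,u,v,r in crops]
cv2.imwrite('pics/m1.png',np.vstack([np.hstack(t[:3]),np.hstack(t[3:])]))
E
```

```text
top green
   [326.3 135.2] 12 [ 0.71  -0.009  0.139] [ 0.708 -0.008  0.148]
   [286.5 150.5] 12 [0.667 0.099 0.139] [0.667 0.1   0.145]
   [360.6 160.4] 13 [ 0.638 -0.101  0.139] [ 0.638 -0.102  0.143]
   [ 13.6 325.6] 5 [0.209 0.781 0.139] [0.224 0.461 0.669]
   [ 24.6 326. ] 5 [0.208 0.753 0.139] [0.224 0.445 0.669]
   [ 33.7 346. ] 6 [0.16  0.724 0.139] [0.197 0.424 0.677]
   [  4.2 346.2] 4 [0.159 0.798 0.139] [0.196 0.469 0.673]
   [ 43.5 355.2] 4 [0.138 0.697 0.139] [0.185 0.402 0.689]
   [ 36.5 356.8] 4 [0.134 0.714 0.139] [0.183 0.412 0.69 ]
   [ 73.4 363.8] 5 [0.117 0.621 0.139] [0.174 0.357 0.694]
   [ 68.  365.5] 6 [0.113 0.634 0.139] [0.171 0.362 0.698]
   [ 72.5 370.8] 4 [0.101 0.621 0.139] [0.166 0.352 0.707]
   [ 92.2 375.8] 5 [0.089 0.572 0.139] [0.159 0.324 0.707]
   [ 93.2 379.5] 4 [0.08  0.568 0.139] [0.155 0.32  0.711]
   [346.8 378.5] 4 [ 0.081 -0.054  0.139] [ 0.066 -0.062  0.018]
   [ 54.9 382.6] 7 [0.073 0.662 0.139] [0.151 0.369 0.714]
   [ 92.2 384.5] 4 [0.069 0.57  0.139] [0.15  0.318 0.717]
   [297.5 387.5] 4 [0.06  0.067 0.139] [0.041 0.07  0.018]
   [ 21
[... 2990 characters left out ...]
0.4463 -0.1867  0.0125] rect [ 444.  -185.6] [111.5 104.6] 8.9 pca -146.9
R top 0.036 21 [ 0.4357 -0.1685  0.0618] rect [ 438.8 -171.9] [12.2 17.1] 37.0 pca 114.2
R top 0.08 18 [ 0.4446 -0.1784  0.0935] rect [ 454.7 -184.6] [12.4 45.7] 59.0 pca 139.4
R top 0.116 82 [ 0.4519 -0.1872  0.1209] rect [ 451.7 -187.3] [22.3 25.8] 44.1 pca 126.6
R side 0.006 115 [ 0.4506 -0.1769  0.0151] rect [ 450.1 -181.3] [39.1 48.6] 69.3 pca 140.8
R side 0.036 107 [ 0.4454 -0.1795  0.0568] rect [ 448.3 -185.4] [17.7 60.1] 40.8 pca 133.4
R side 0.08 71 [ 0.4473 -0.1794  0.0946] rect [ 451.6 -183.6] [14.4 30.7] 55.6 pca 149.1
R side 0.116 47 [ 0.449  -0.185   0.1188] rect [ 449.4 -185.7] [25.3 29.4] 40.0 pca 103.2
```

View pics/m1.png

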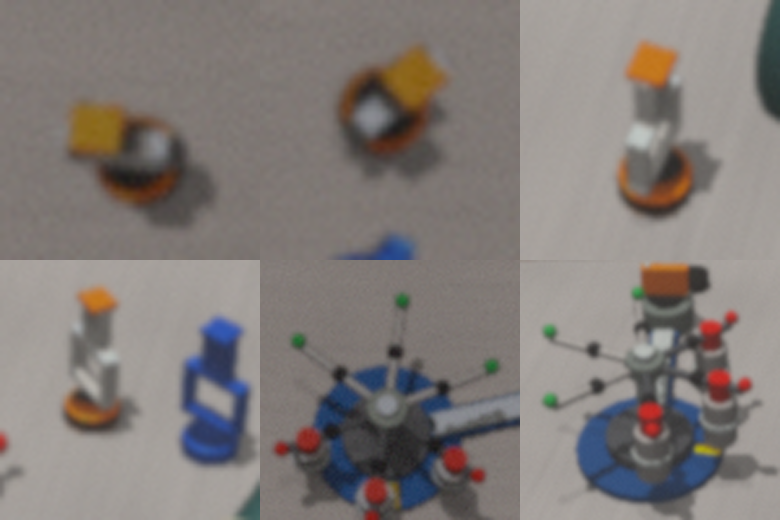

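The montage confirms it: top row, two white hangers with orange heads and feet; lower left, the all-blue look-alike. The tree shows three green and three red branches, with the stand's yellow front mark at the bottom of the top view. I see no third hanger yet, and I'll recheck once the arm moves away. Next are the knob and mast measurements and a move planner.

```bash
cat >> h.py <<'E'
from scipy.spatial.transform import Rotation as Ro
def plan(pos,yaw_y,grip,nmin=1,start=None,pad=True):
    """rows to TCP pos (m), tool y at yaw (deg, mod 180 chosen nearest within joint range), tool down"""
    s=read_state(); p0,R0=(s['tool_pos'],Ro.from_rotvec(s['tcp_rot'])) if start is None else start
    Y=np.radians(yaw_y); y=np.array([np.cos(Y),np.sin(Y),0]); z=np.array([0,0,-1.]); x=np.cross(y,z)
    R1=Ro.from_matrix(np.c_[x,y,z]); pos=np.array(pos,float); dw=(R1*R0.inv()).as_rotvec()
    n=nmin
    while 1:
        rows=[];ok=True
        for i in range(n):
            Ra=Ro.from_rotvec(dw*i/n)*R0
            r=np.r_[Ra.inv().apply((pos-p0)/n)/.03, Ra.inv().apply(dw/n)/np.radians(6)]
            ok&=np.abs(r).max()<=.98 and np.linalg.norm(r[:3])<1.35
            rows.append(r)
        if ok: break
        n+=1
    rows=[[*(np.round(r,2)+0.).tolist(),grip] for r in rows]
    while pad and len(rows)%5: rows.append([0,0,0,0,0,0,grip])
    for i in range(0,len(rows),5): print(str([rows[i:i+5]]).replace(' ','').replace('.0,',',') )
    return pos,R1
E
python3 - <<'E'
from h import *
I=cv2.imread("pics/top0.png"); S=cv2.imread("pics/side0.png")
for n,im,(u,v) in(('top',I,(405,164)),('side',S,(292,158))):
    nn,l,st,c=cv2.connectedComponentsWithStats(mask(im,'orange'))
    k=l[v,u]; 
    if k==0: print(n,'no');continue
    pts=np.argwhere(l==k)[:,::-1]
    w=np.array([plane(n,*p,.091)[:2] for p in pts])*1000
    print(n,len(w),cv2.minAreaRect(w.astype(np.float32)))
D=np.load("pics/top0.npy");Q=cloud('top',D).reshape(-1,3)
k=Q[(Q[:,2]>.084)&(Q[:,2]<.1)&(np.hypot(Q[:,0]-.64,Q[:,1]+.228)<.05)]
print(len(k),k.mean(0),cv2.minAreaRect((k[:,:2]*1000).astype(np.float32)))
T=[tri((360.6,160.4),(279.6,163.4)),tri((326.3,135.2),(242,179.5)),tri((286.5,150.5),(242.5,208.7))]
print(T); a,b,c=[t[0] for t in T]; m=a+c-b; print('mast',m,np.degrees(np.arctan2(*(b-m)[1::-1])),[np.linalg.norm((q-m)[:2]) for q in(a,b,c)])
M=mask(I,'blue')*0
b=mask(I,'blue'); nn,l,st,cc=cv2.connectedComponentsWithStats(b)
h=cv2.cvtColor(I,cv2.COLOR_BGR2HSV); y=((h[...,0]>20)&(h[...,0]<35)&(h[...,1]>110)).astype(np.uint8)
print('yellow',[(p,a,plane('top',*p,.012).round(4)) for p,a in blobs(y,3) if 270<p[0]<370 and 150<p[1]<230])
E
```

```text
top 92 ((644.0103759765625, -228.1696319580078), (53.18006134033203, 15.214644432067871), 15.388769149780273)
side 231 ((634.113525390625, -196.68124389648438), (53.34852600097656, 61.41934585571289), 16.58757972717285)
114 [ 0.64688555 -0.22771443  0.09159037] ((647.886962890625, -227.85765075683594), (61.20580291748047, 14.513304710388184), 12.176106452941895)
[(array([ 0.63633137, -0.10112964,  0.13884117]), np.float64(0.003641322175730455)), (array([ 0.70914591, -0.0092633 ,  0.13793118]), np.float64(0.0030474988673817372)), (array([0.66528918, 0.0989597 , 0.13817077]), np.float64(0.003966619760176256))]
mast [0.59247465 0.00709337 0.13908076] -7.9805414804869 [np.float64(0.11677170866382784), np.float64(0.11781224209965484), np.float64(0.11722363519520643)]
yellow [(array([323.6, 206.8]), np.int32(5), array([ 0.5372, -0.0021,  0.012 ]))]
```

```bash
python3 - <<'E'
from h import *
e=plan([.645,-.228,.26],-76,1); print(); plan([.645,-.228,.131],-76,1,start=(e[0],e[1]))
E
```

```text
[[[-0.69,-0.66,0.04,0,0,0.73,1],[-0.74,-0.61,0.04,0,0,0.73,1],[-0.78,-0.55,0.04,0,0,0.73,1],[-0.82,-0.49,0.04,0,0,0.73,1],[-0.86,-0.42,0.04,0,0,0.73,1]]]
[[[-0.89,-0.36,0.04,0,0,0.73,1],[-0.91,-0.29,0.04,0,0,0.73,1],[-0.93,-0.22,0.04,0,0,0.73,1],[-0.95,-0.14,0.04,0,0,0.73,1],[-0.95,-0.07,0.04,0,0,0.73,1]]]
[[[-0.96,0,0.04,0,0,0.73,1],[-0.95,0.08,0.04,0,0,0.73,1],[-0.95,0.15,0.04,0,0,0.73,1],[-0.93,0.22,0.04,0,0,0.73,1],[-0.91,0.29,0.04,0,0,0.73,1]]]
[[[-0.89,0.36,0.04,0,0,0.73,1],[-0.86,0.43,0.04,0,0,0.73,1],[-0.82,0.49,0.04,0,0,0.73,1],[-0.78,0.55,0.04,0,0,0.73,1],[-0.74,0.61,0.04,0,0,0.73,1]]]
[[[-0.69,0.67,0.04,0,0,0.73,1],[-0.63,0.72,0.04,0,0,0.73,1],[-0.58,0.76,0.04,0,0,0.73,1],[-0.52,0.8,0.04,0,0,0.73,1],[-0.45,0.84,0.04,0,0,0.73,1]]]
[[[-0.39,0.87,0.04,0,0,0.73,1],[-0.32,0.9,0.04,0,0,0.73,1],[-0.25,0.92,0.04,0,0,0.73,1],[-0.18,0.94,0.04,0,0,0.73,1],[-0.11,0.95,0.04,0,0,0.73,1]]]
[[[-0.03,0.96,0.04,0,0,0.73,1],[0.04,0.96,0.04,0,0,0.73,1],[0.11,0.95,0.04,0,0,0.73,1],[0,0,0,0,0,0,1],[0,0,0,0,0,0,1]]]

[[[0,0,0.86,0,0,0,1],[0,0,0.86,0,0,0,1],[0,0,0.86,0,0,0,1],[0,0,0.86,0,0,0,1],[0,0,0.86,0,0,0,1]]]
```

>>> jog_arm([
  [[-0.69,-0.66,0.04,0,0,0.73,1],[-0.74,-0.61,0.04,0,0,0.73,1],[-0.78,-0.55,0.04,0,0,0.73,1],[-0.82,-0.49,0.04,0,0,0.73,1],[-0.86,-0.42,0.04,0,0,0.73,1]],
])

```text
time: 0.52
tool_pos: [0.3031, 0.4988, 0.2971]
tcp_rot: [-1.154, -2.922, 0.002]
wrist_force: [0.9, 0.7, 0.1]
width: 0.996
grip_force: 0.0
```

>>> jog_arm([
  [[-0.89,-0.36,0.04,0,0,0.73,1],[-0.91,-0.29,0.04,0,0,0.73,1],[-0.93,-0.22,0.04,0,0,0.73,1],[-0.95,-0.14,0.04,0,0,0.73,1],[-0.95,-0.07,0.04,0,0,0.73,1]],
])

```text
time: 0.93
tool_pos: [0.3642, 0.3689, 0.2913]
tcp_rot: [-1.688, -2.649, 0.001]
wrist_force: [-0.7, 0.3, -0.7]
width: 1.003
grip_force: 0.0
```

>>> jog_arm([
  [[-0.96,0,0.04,0,0,0.73,1],[-0.95,0.08,0.04,0,0,0.73,1],[-0.95,0.15,0.04,0,0,0.73,1],[-0.93,0.22,0.04,0,0,0.73,1],[-0.91,0.29,0.04,0,0,0.73,1]],
])

```text
time: 1.35
tool_pos: [0.4257, 0.2393, 0.2854]
tcp_rot: [-2.161, -2.28, 0.001]
wrist_force: [-0.2, 0.1, -0.3]
width: 0.996
grip_force: 0.0
```

>>> jog_arm([
  [[-0.89,0.36,0.04,0,0,0.73,1],[-0.86,0.43,0.04,0,0,0.73,1],[-0.82,0.49,0.04,0,0,0.73,1],[-0.78,0.55,0.04,0,0,0.73,1],[-0.74,0.61,0.04,0,0,0.73,1]],
])

```text
time: 1.77
tool_pos: [0.4873, 0.1094, 0.2794]
tcp_rot: [-2.555, -1.828, 0.001]
wrist_force: [0.4, 0.4, 0.3]
width: 0.997
grip_force: 0.0
```

>>> jog_arm([
  [[-0.69,0.67,0.04,0,0,0.73,1],[-0.63,0.72,0.04,0,0,0.73,1],[-0.58,0.76,0.04,0,0,0.73,1],[-0.52,0.8,0.04,0,0,0.73,1],[-0.45,0.84,0.04,0,0,0.73,1]],
])

```text
time: 2.18
tool_pos: [0.5491, -0.02, 0.2734]
tcp_rot: [-2.855, -1.309, 0.001]
wrist_force: [1.0, 0.9, -0.1]
width: 1.0
grip_force: 0.0
```

>>> jog_arm([
  [[-0.39,0.87,0.04,0,0,0.73,1],[-0.32,0.9,0.04,0,0,0.73,1],[-0.25,0.92,0.04,0,0,0.73,1],[-0.18,0.94,0.04,0,0,0.73,1],[-0.11,0.95,0.04,0,0,0.73,1]],
])

```text
time: 2.6
tool_pos: [0.6106, -0.1493, 0.2671]
tcp_rot: [-3.052, -0.743, 0.001]
wrist_force: [0.8, 0.0, 0.1]
width: 0.999
grip_force: 0.0
```

>>> jog_arm([
  [[-0.03,0.96,0.04,0,0,0.73,1],[0.04,0.96,0.04,0,0,0.73,1],[0.11,0.95,0.04,0,0,0.73,1],[0,0,0,0,0,0,1],[0,0,0,0,0,0,1]],
])

```text
time: 3.02
tool_pos: [0.6477, -0.2271, 0.2631]
tcp_rot: [-3.116, -0.392, 0.002]
wrist_force: [-0.1, -0.2, 0.0]
width: 1.004
grip_force: 0.0
```

```bash
python3 - <<'E'
from h import *
for n in("top","side"):
    p,d=viewer.read_camera(n);cv2.imwrite(f"pics/{n}1.png",p)
    print(n,[(b.tolist(),int(a),plane(n,*b,.12)[:2].round(3).tolist()) for b,a in blobs(mask(p,'orange'),20)])
plan([.645,-.228,.131],-76,1)
E
```

```text
top [([476.0, 68.7], 95, [0.916, -0.439]), ([507.5, 122.0], 56, [0.754, -0.514]), ([212.1, 231.8], 49, [0.448, 0.296]), ([220.4, 242.6], 26, [0.419, 0.273])]
side [([421.4, 23.9], 939, [0.371, -1.261]), ([352.8, 84.5], 157, [0.543, -0.635]), ([369.3, 82.9], 30, [0.49, -0.661]), ([225.6, 119.4], 20, [0.882, -0.305]), ([220.9, 143.1], 54, [0.843, -0.177]), ([291.2, 157.9], 231, [0.62, -0.158]), ([352.1, 163.1], 42, [0.449, -0.178]), ([349.6, 193.8], 62, [0.427, -0.045]), ([304.9, 295.5], 105, [0.446, 0.302]), ([308.0, 330.3], 86, [0.417, 0.382])]
[[[-0.02,0.01,0.88,0,0,0.02,1],[-0.02,0.01,0.88,0,0,0.02,1],[-0.02,0.01,0.88,0,0,0.02,1],[-0.02,0.01,0.88,0,0,0.02,1],[-0.02,0.01,0.88,0,0,0.02,1]]]
```

View pics/top1.png

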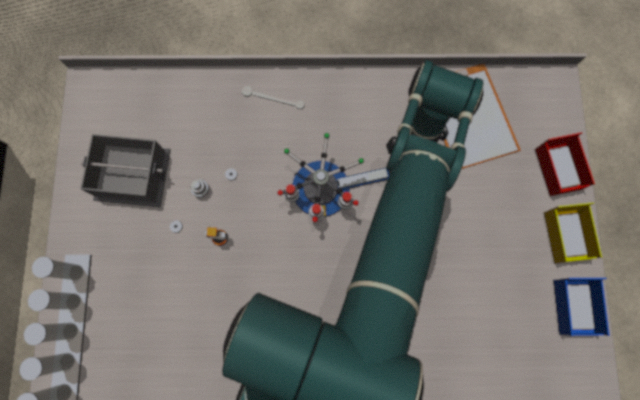

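No third hanger on the left: the top view now shows only the left one at (216,236), and the right one is hidden by the arm. I descend on the bar and grip.

>>> jog_arm([
  [[-0.02,0.01,0.88,0,0,0.02,1],[-0.02,0.01,0.88,0,0,0.02,1],[-0.02,0.01,0.88,0,0,0.02,1],[-0.02,0.01,0.88,0,0,0.02,1],[-0.02,0.01,0.88,0,0,0.02,1]],
])

```text
time: 3.53
tool_pos: [0.6449, -0.2263, 0.1316]
tcp_rot: [-3.118, -0.382, -0.0]
wrist_force: [0.2, -0.0, -0.6]
width: 1.004
grip_force: 0.0
```

>>> jog_arm([
  [[0,0,0,0,0,0,-1],[0,0,0,0,0,0,-1],[0,0,0,0,0,0,-1],[0,0,0,0,0,0,-1],[0,0,0,0,0,0,-1]],
], force=80)

```text
time: 3.95
tool_pos: [0.6469, -0.2283, 0.1352]
tcp_rot: [3.117, 0.379, 0.006]
wrist_force: [0.6, 0.2, -0.6]
width: 0.299
grip_force: 0.0
```

>>> jog_arm([
  [[0,0,0,0,0,0,-1],[0,0,0,0,0,0,-1],[0,0,0,0,0,0,-1],[0,0,0,0,0,0,-1],[0,0,0,0,0,0,-1]],
])

```text
time: 4.37
tool_pos: [0.6467, -0.2286, 0.1349]
tcp_rot: [3.117, 0.378, 0.005]
wrist_force: [-0.7, -0.5, 6.3]
width: 0.153
grip_force: 79.4
```

>>> jog_arm([
  [[0,0,0,0,0,-1,-1],[0,0,0,0,0,-1,-1],[0,0,0,0,0,-1,-1],[0,0,0,0,0,-1,-1],[0,0,0,0,0,-1,-1]],
])

```text
time: 4.78
tool_pos: [0.6464, -0.2283, 0.1349]
tcp_rot: [2.91, 1.179, 0.004]
wrist_force: [-0.5, 2.2, 6.6]
width: 0.15
grip_force: 79.6
```

>>> jog_arm([
  [[0,0,0,0,0,-0.5,-1],[0,0,0,0,0,-0.5,-1],[0,0,0,0,0,-0.5,-1],[0,0,0,0,0,0,-1],[0,0,0,0,0,0,-1]],
])

```text
time: 5.2
tool_pos: [0.6463, -0.2282, 0.1349]
tcp_rot: [2.812, 1.397, 0.003]
wrist_force: [-1.0, 0.5, 7.0]
width: 0.149
grip_force: 79.6
```

```bash
python3 -c "
from h import *
s=read_state(); print(s['tool_pos'],s['tcp_rot'],s['wrist_force'],s['torque'],s['width'],s['grip_force'],np.degrees(np.arctan2(*Ro.from_rotvec(s['tcp_rot']).as_matrix()[1::-1,1])))"
```

```text
[ 0.64633491 -0.22815671  0.13488325] [2.81196071 1.39737065 0.0034361 ] [-0.96532505  0.47792122  6.95966776] [0.38369258 0.27010833 0.09415367] 0.14911892643290886 79.58006858825684 -37.15101397515047
```

>>> jog_arm([
  [[0,0,0,0,0,-1,-1],[0,0,0,0,0,-1,-1],[0,0,0,0,0,-1,-1],[0,0,0,0,0,-1,-1],[0,0,0,0,0,-1,-1]],
])

```text
time: 5.62
tool_pos: [0.6459, -0.2279, 0.1349]
tcp_rot: [2.35, 2.083, 0.002]
wrist_force: [-3.7, 2.3, 9.4]
width: 0.147
grip_force: 79.9
```

>>> jog_arm([
  [[0,0,0,0,0,-1,-1],[0,0,0,0,0,-1,-1],[0,0,0,0,0,-1,-1],[0,0,0,0,0,-1,-1],[0,0,0,0,0,-1,-1]],
])

```text
time: 6.03
tool_pos: [0.6455, -0.2279, 0.1348]
tcp_rot: [1.731, 2.621, 0.001]
wrist_force: [-5.0, 2.6, 9.8]
width: 0.152
grip_force: 79.9
```

>>> jog_arm([
  [[0,0,0,0,0,-1,-1],[0,0,0,0,0,-1,-1],[0,0,0,0,0,-1,-1],[0,0,0,0,0,-1,-1],[0,0,0,0,0,-1,-1]],
])

```text
time: 6.45
tool_pos: [0.6451, -0.2282, 0.1348]
tcp_rot: [-0.994, -2.98, 0.0]
wrist_force: [-5.6, 0.5, 10.0]
width: 0.152
grip_force: 80.1
```

>>> jog_arm([
  [[0,0,0,0,0,-0.4,-1],[0,0,0,0,0,-0.4,-1],[0,0,0,0,0,-0.4,-1],[0,0,0,0,0,0,-1],[0,0,0,0,0,0,-1]],
])

```text
time: 6.87
tool_pos: [0.645, -0.2283, 0.1349]
tcp_rot: [-0.812, -3.034, 0.0]
wrist_force: [-6.3, 0.1, 11.0]
width: 0.149
grip_force: 80.1
```

```bash
python3 -c "
from h import *
s=read_state(); print(s['tool_pos'],s['tcp_rot'],s['wrist_force'],s['torque'],s['width'],s['grip_force'],s['q'],np.degrees(np.arctan2(*Ro.from_rotvec(s['tcp_rot']).as_matrix()[1::-1,1])))"
```

```text
[ 0.64497781 -0.22828219  0.1348728 ] [-8.12186167e-01 -3.03424836e+00  4.56965796e-04] [-6.33089092  0.07683326 11.04403709] [ 0.3119525   1.05046884 -0.1097209 ] 0.14871429050068352 80.14329671859741 [-3.76440004e-01  4.21424167e-01  1.72423906e+00 -4.15905890e-04
  9.96417068e-01 -1.42392704e+00] 60.0295432380961
```

>>> jog_arm([
  [[0,0,0,0,0,-0.3,-1],[0,0,0,0,0,-0.3,-1],[0,0,0,0,0,-0.3,-1],[0,0,0,0,0,0,-1],[0,0,0,0,0,0,-1]],
])

```text
time: 7.28
tool_pos: [0.6449, -0.2283, 0.1349]
tcp_rot: [-0.669, -3.069, 0.0]
wrist_force: [-5.7, 0.9, 10.7]
width: 0.153
grip_force: 80.2
```

>>> jog_arm([
  [[0,0,0,0,0,0,0.2],[0,0,0,0,0,0,0.2],[0,0,0,0,0,0,0.2],[0,0,0,0,0,0,0.2],[0,0,0,0,0,0,0.2]],
])

```text
time: 7.7
tool_pos: [0.6453, -0.2279, 0.132]
tcp_rot: [-0.668, -3.07, -0.0]
wrist_force: [0.5, -0.5, -0.2]
width: 0.602
grip_force: 0.0
```

>>> jog_arm([
  [[0,0,-0.8,0,0,0,0.2],[0,0,-0.9,0,0,0,0.2],[0,0,-0.9,0,0,0,0.2],[0,0,-0.9,0,0,0,0.2],[0,0,-0.9,0,0,0,0.2]],
])

```text
time: 8.12
tool_pos: [0.6452, -0.2279, 0.2651]
tcp_rot: [-0.668, -3.069, -0.0]
wrist_force: [-0.6, -0.0, 0.4]
width: 0.604
grip_force: 0.0
```

```bash
python3 - <<'E'
from h import *
p,d=viewer.read_camera("side");q,_=viewer.read_camera("top")
print([(b.tolist(),plane('top',*b,.139)[:2].round(4)) for b,a in blobs(mask(q,'green'),7) if 100<b[1]<240])
print([(b.tolist(),plane('side',*b,.139)[:2].round(4)) for b,a in blobs(mask(p,'green'),7) if 100<b[1]<240])
r=.09;A=np.radians(-68);x,y=.5925+r*np.cos(A),.0071+r*np.sin(A)
e=plan([x,y,.265],22,.2); print(x,y); plan([x,y,.182],22,.2,start=e)
E
```

```text
[([325.7, 135.2], array([ 0.7104, -0.0074])), ([286.0, 151.0], array([0.6657, 0.1006])), ([360.4, 159.6], array([ 0.6404, -0.1004]))]
[([278.8, 163.7], array([ 0.6359, -0.0986])), ([241.6, 179.6], array([ 0.7077, -0.007 ])), ([242.5, 209.0], array([0.6623, 0.1012]))]
[[[0.35,0.54,0.02,0.01,0.01,0.91,0.2],[0.4,0.51,0.02,0.01,0.01,0.91,0.2],[0.44,0.47,0.02,0.01,0.01,0.91,0.2],[0.49,0.42,0.02,0.01,0.01,0.91,0.2],[0.52,0.37,0.02,0.01,0.01,0.91,0.2]]]
[[[0.56,0.32,0.02,0.01,0.01,0.91,0.2],[0.58,0.27,0.02,0.01,0.01,0.91,0.2],[0.61,0.21,0.02,0.01,0.01,0.91,0.2],[0,0,0,0,0,0,0.2],[0,0,0,0,0,0,0.2]]]
0.6262145934074321 -0.07634654691101087
[[[0,0,0.92,0,0,0,0.2],[0,0,0.92,0,0,0,0.2],[0,0,0.92,0,0,0,0.2],[0,0,0,0,0,0,0.2],[0,0,0,0,0,0,0.2]]]
```

>>> jog_arm([
  [[0.35,0.54,0.02,0,0,0.91,0.2],[0.4,0.51,0.02,0,0,0.91,0.2],[0.44,0.47,0.02,0,0,0.91,0.2],[0.49,0.42,0.02,0,0,0.91,0.2],[0.52,0.37,0.02,0,0,0.91,0.2]],
])

```text
time: 8.63
tool_pos: [0.631, -0.1315, 0.2599]
tcp_rot: [-1.38, -2.821, 0.0]
wrist_force: [0.3, -0.5, -0.1]
width: 0.6
grip_force: 0.0
```

>>> jog_arm([
  [[0.56,0.32,0,0,0,0.91,0.2],[0.58,0.27,0,0,0,0.91,0.2],[0.61,0.21,0,0,0,0.91,0.2],[0,0,0,0,0,0,0.2],[0,0,0,0,0,0,0.2]],
])

```text
time: 9.05
tool_pos: [0.6231, -0.0743, 0.2603]
tcp_rot: [-1.757, -2.603, 0.001]
wrist_force: [0.8, 0.1, 0.7]
width: 0.598
grip_force: 0.0
```

>>> jog_arm([
  [[0,0,0.9,0,0,0,0.2],[0,0,0.9,0,0,0,0.2],[0,0,0.9,0,0,0,0.2],[0,0,0,0,0,0,0.2],[0,0,0,0,0,0,0.2]],
])

```text
time: 9.47
tool_pos: [0.622, -0.0758, 0.178]
tcp_rot: [-1.759, -2.597, 0.004]
wrist_force: [0.6, -0.3, 0.3]
width: 0.593
grip_force: 0.0
```

>>> jog_arm([
  [[0,0,0,0,0,0,-1],[0,0,0,0,0,0,-1],[0,0,0,0,0,0,-1],[0,0,0,0,0,0,-1],[0,0,0,0,0,0,-1]],
], force=20)

```text
time: 9.88
tool_pos: [0.6249, -0.0755, 0.1826]
tcp_rot: [1.76, 2.598, 0.002]
wrist_force: [0.3, -0.7, 6.5]
width: 0.109
grip_force: 19.7
```

>>> jog_arm([
  [[0,0,0,0,0,0,-1],[0,0,0,0,0,0,-1],[0,0,0,0,0,0,-1],[0,0,0,0,0,0,-1],[0,0,0,0,0,0,-1]],
])

```text
time: 10.3
tool_pos: [0.6249, -0.0755, 0.1826]
tcp_rot: [1.759, 2.598, 0.002]
wrist_force: [0.3, -0.8, 6.3]
width: 0.106
grip_force: 19.8
```

>>> jog_arm([
  [[0.016,-0.313,0,0,0,1,-1],[0.016,-0.313,0,0,0,1,-1],[0.016,-0.313,0,0,0,1,-1],[0.016,-0.313,0,0,0,1,-1],[0.016,-0.313,0,0,0,1,-1]],
])

```text
time: 10.72
tool_pos: [0.5787, -0.081, 0.1826]
tcp_rot: [2.378, 2.047, 0.005]
wrist_force: [1.6, 1.7, 6.1]
width: 0.105
grip_force: 20.0
```

>>> jog_arm([
  [[0.016,-0.313,0,0,0,1,-1],[0.016,-0.313,0,0,0,1,-1],[0.016,-0.313,0,0,0,1,-1],[0.016,-0.313,0,0,0,1,-1],[0.016,-0.313,0,0,0,1,-1]],
])

```text
time: 11.13
tool_pos: [0.5362, -0.0624, 0.1826]
tcp_rot: [2.827, 1.362, 0.008]
wrist_force: [3.5, 0.6, 4.9]
width: 0.107
grip_force: 20.0
```

```bash
python3 -c "
from h import *
s=read_state(); p=s['tool_pos']-[.5925,.0071,0];print(s['tool_pos'],np.hypot(*p[:2]),np.degrees(np.arctan2(p[1],p[0])),s['wrist_force'],s['torque'],s['width'],s['grip_force'],np.degrees(np.arctan2(*Ro.from_rotvec(s['tcp_rot']).as_matrix()[1::-1,1])))"
```

```text
[ 0.53624575 -0.06244037  0.18258036] 0.08944497697428569 -128.97091084636128 [3.52549606 0.60583175 4.94088377] [ 0.1754817  -0.51485114 -0.00939093] 0.10733309045631088 19.95422065258026 -38.54863403876277
```

>>> jog_arm([
  [[0.016,-0.313,0,0,0,1,-1],[0.016,-0.313,0,0,0,1,-1],[0.016,-0.313,0,0,0,1,-1],[0.016,-0.313,0,0,0,1,-1],[0.016,-0.313,0,0,0,1,-1]],
])

```text
time: 11.55
tool_pos: [0.5089, -0.0251, 0.1826]
tcp_rot: [3.085, 0.585, 0.011]
wrist_force: [4.0, 0.4, 3.6]
width: 0.105
grip_force: 19.9
```

>>> jog_arm([
  [[0.016,-0.313,0,0,0,1,-1],[0.016,-0.313,0,0,0,1,-1],[0.01,-0.2,0,0,0,0.65,-1],[0,0,0,0,0,0,-1],[0,0,0,0,0,0,-1]],
])

```text
time: 11.97
tool_pos: [0.5033, -0.0011, 0.1825]
tcp_rot: [3.136, 0.165, 0.01]
wrist_force: [4.4, 0.3, 6.4]
width: 0.107
grip_force: 19.6
```

>>> jog_arm([
  [[0,0,0,0,0,0,-0.2],[0,0,0,0,0,0,-0.2],[0,0,0,0,0,0,-0.2],[0,0,0,0,0,0,-0.2],[0,0,0,0,0,0,-0.2]],
])

```text
time: 12.38
tool_pos: [0.5001, -0.0012, 0.1795]
tcp_rot: [-3.137, -0.161, 0.003]
wrist_force: [-0.2, 0.0, -0.0]
width: 0.401
grip_force: 0.0
```

>>> jog_arm([
  [[0,0,-0.9,0,0,0,0.2],[0,0,-0.9,0,0,0,0.2],[0,0,-0.9,0,0,0,0.2],[0,0,-0.9,0,0,0,0.2],[0,0,-0.5,0,0,0,0.2]],
])

```text
time: 12.8
tool_pos: [0.5017, -0.0012, 0.3065]
tcp_rot: [3.137, 0.161, 0.006]
wrist_force: [0.6, 0.0, 1.1]
width: 0.602
grip_force: 0.0
```

```bash
python3 - <<'E'
from h import *
e=plan([.4495,.2985,.33],85,.3)
E
```

```text
[[[-0.02,-0.35,-0.03,0,0,-0.97,0.3],[0.01,-0.35,-0.03,0,0,-0.97,0.3],[0.05,-0.35,-0.03,0,0,-0.97,0.3],[0.08,-0.34,-0.03,0,0,-0.97,0.3],[0.12,-0.33,-0.03,0,0,-0.97,0.3]]]
[[[0.15,-0.32,-0.03,0,0,-0.97,0.3],[0.18,-0.3,-0.03,0,0,-0.97,0.3],[0.21,-0.28,-0.03,0,0,-0.97,0.3],[0.24,-0.26,-0.03,0,0,-0.97,0.3],[0.26,-0.23,-0.03,0,0,-0.97,0.3]]]
[[[0.28,-0.2,-0.03,0,0,-0.97,0.3],[0.3,-0.17,-0.03,0,0,-0.97,0.3],[0.32,-0.14,-0.03,0,0,-0.97,0.3],[0.33,-0.11,-0.03,0,0,-0.97,0.3],[0.34,-0.07,-0.03,0,0,-0.97,0.3]]]
[[[0.35,-0.04,-0.03,0,0,-0.97,0.3],[0.35,0,-0.03,0,0,-0.97,0.3],[0.35,0.03,-0.03,0,0,-0.97,0.3],[0.34,0.07,-0.03,0,0,-0.97,0.3],[0.33,0.1,-0.03,0,0,-0.97,0.3]]]
[[[0.32,0.13,-0.03,0,0,-0.97,0.3],[0.31,0.17,-0.03,0,0,-0.97,0.3],[0.29,0.2,-0.03,0,0,-0.97,0.3],[0.27,0.23,-0.03,0,0,-0.97,0.3],[0.24,0.25,-0.03,0,0,-0.97,0.3]]]
[[[0.22,0.27,-0.03,0,0,-0.97,0.3],[0.19,0.3,-0.03,0,0,-0.97,0.3],[0.16,0.31,-0.03,0,0,-0.97,0.3],[0.12,0.33,-0.03,0,0,-0.97,0.3],[0,0,0,0,0,0,0.3]]]
```

```bash
python3 - <<'E'
from h import *
e=plan([.4495,.2985,.33],-95,.3)
E
```

```text
[[[-0.06,-0.92,-0.07,0,0,0.16,0.3],[-0.08,-0.92,-0.07,0,0,0.16,0.3],[-0.1,-0.92,-0.07,0,0,0.16,0.3],[-0.11,-0.92,-0.07,0,0,0.16,0.3],[-0.13,-0.91,-0.07,0,0,0.16,0.3]]]
[[[-0.14,-0.91,-0.07,0,0,0.16,0.3],[-0.16,-0.91,-0.07,0,0,0.16,0.3],[-0.17,-0.91,-0.07,0,0,0.16,0.3],[-0.19,-0.9,-0.07,0,0,0.16,0.3],[-0.21,-0.9,-0.07,0,0,0.16,0.3]]]
[[[-0.22,-0.89,-0.07,0,0,0.16,0.3],[0,0,0,0,0,0,0.3],[0,0,0,0,0,0,0.3],[0,0,0,0,0,0,0.3],[0,0,0,0,0,0,0.3]]]
```

>>> jog_arm([
  [[-0.06,-0.92,-0.07,0,0,0.16,0.3],[-0.08,-0.92,-0.07,0,0,0.16,0.3],[-0.1,-0.92,-0.07,0,0,0.16,0.3],[-0.11,-0.92,-0.07,0,0,0.16,0.3],[-0.13,-0.91,-0.07,0,0,0.16,0.3]],
])

```text
time: 13.22
tool_pos: [0.4763, 0.1363, 0.3136]
tcp_rot: [3.141, 0.028, -0.001]
wrist_force: [0.2, -0.3, 0.2]
width: 0.651
grip_force: 0.0
```

>>> jog_arm([
  [[-0.14,-0.91,-0.07,0,0,0.16,0.3],[-0.16,-0.91,-0.07,0,0,0.16,0.3],[-0.17,-0.91,-0.07,0,0,0.16,0.3],[-0.19,-0.9,-0.07,0,0,0.16,0.3],[-0.21,-0.9,-0.07,0,0,0.16,0.3]],
])

```text
time: 13.63
tool_pos: [0.4522, 0.2728, 0.3239]
tcp_rot: [3.139, -0.103, -0.001]
wrist_force: [0.9, -0.4, 1.0]
width: 0.647
grip_force: 0.0
```

>>> jog_arm([
  [[-0.22,-0.89,-0.07,0,0,0.16,0.3],[0,0,0,0,0,0,0.3],[0,0,0,0,0,0,0.3],[0,0,0,0,0,0,0.3],[0,0,0,0,0,0,0.3]],
])

```text
time: 14.05
tool_pos: [0.4481, 0.2977, 0.3259]
tcp_rot: [3.138, -0.129, -0.001]
wrist_force: [-0.5, -0.8, -0.4]
width: 0.649
grip_force: 0.0
```

```bash
cat >> h.py <<'E'
def look(tag):
    I={}
    for n in("top","side"):
        p,d=viewer.read_camera(n);cv2.imwrite(f"pics/{n}{tag}.png",p);np.save(f"pics/{n}{tag}.npy",d);I[n]=(p,d)
        for c,h in(('green',.139),('orange',.12)):
            print(n,c,[(b.tolist(),int(a),plane(n,*b,h)[:2].round(3).tolist()) for b,a in blobs(mask(p,c),7) if 120<b[1]<340 and 190<b[0]<440])
    return I
def hang(I,pc):
    for n in I:
        d=I[n][1];Q=cloud(n,d).reshape(-1,3); m=(np.hypot(*(Q[:,:2]-pc).T)<.04)&(d.ravel()>0)
        for lo,hi in((.036,.074),(.08,.112),(.116,.125)):
            k=Q[m&(Q[:,2]>lo)&(Q[:,2]<hi)]
            if len(k)>5:
                r=cv2.minAreaRect((k[:,:2]*1000).astype(np.float32)); print(n,lo,len(k),k.mean(0).round(4),'rect',np.round(r[0],1),np.round(r[1],1),round(r[2],1))
E
python3 - <<'E'
from h import *
I=look(2); hang(I,[.449,.2985]); hang(I,[.45,-.186])
e=plan([.4495,.2985,.152],-95,.2)
t=[cv2.resize(I[n][0][v-60:v+60,u-80:u+80],(400,300)) for n,u,v in(('top',320,190),('side',300,220))]
cv2.imwrite('pics/m2.png',np.hstack(t))
E
```

```text
top green [([355.7, 151.9], 12, [0.662, -0.088]), ([360.5, 193.7], 14, [0.546, -0.098]), ([325.0, 218.8], 19, [0.479, -0.004]), ([217.9, 270.1], 8, [0.346, 0.273])]
top orange [([404.7, 162.2], 92, [0.638, -0.223]), ([393.5, 230.7], 83, [0.449, -0.185]), ([215.6, 230.0], 11, [0.453, 0.287]), ([382.2, 233.4], 8, [0.442, -0.155]), ([390.5, 241.9], 11, [0.419, -0.176])]
side green [([269.5, 165.0], 12, [0.658, -0.087]), ([327.7, 195.5], 14, [0.474, -0.002])]
side orange [([220.9, 143.1], 54, [0.843, -0.177]), ([352.6, 162.9], 45, [0.447, -0.179]), ([349.7, 193.9], 61, [0.427, -0.045]), ([304.9, 295.5], 105, [0.446, 0.302]), ([307.6, 330.4], 87, [0.418, 0.383])]
top 0.036 23 [0.4465 0.2741 0.0555] rect [444.5 281.4] [11.2 27.8] 15.6
top 0.08 18 [0.4481 0.2834 0.0913] rect [449.4 280.7] [ 9.8 17.2] 19.8
top 0.116 14 [0.4535 0.2867 0.1206] rect [452.1 285.9] [19.1  5.4] 13.9
side 0.036 124 [0.4469 0.3118 0.057 ] rect [447.4 299.8] [57.4 15.1] 85.2
side 0.08 84 [0.4455 0.3069 0.095 ] rect [442.8 301.9] [27.8 12.5] 55.5
side 0.116 113 [0.4473 0.3002 0.1186] rect [447.6 299.3] [26.1 23.6] 83.9
top 0.036 17 [ 0.4367 -0.17    0.0601] rect [ 450.9 -187.8] [11.9 55.6] 38.0
top 0.08 21 [ 0.4446 -0.1796  0.0909] rect [ 451.8 -186. ] [13.3 53.5] 44.1
top 0.116 78 [ 0.4516 -0.1874  0.1207] rect [ 451.7 -187.3] [22.2 26.6] 44.1
side 0.036 107 [ 0.4458 -0.1802  0.0561] rect [ 449.5 -186.5] [15.7 62.5] 41.9
side 0.08 69 [ 0.447  -0.1793  0.0952] rect [ 452.3 -182.2] [14.8 32.9] 60.7
side 0.116 43 [ 0.4485 -0.1848  0.1185] rect [ 448.3 -185.5] [22.7 27.8] 44.4
[[[0.01,-0.01,0.97,0,0,0.01,0.2],[0.01,-0.01,0.97,0,0,0.01,0.2],[0.01,-0.01,0.97,0,0,0.01,0.2],[0.01,-0.01,0.97,0,0,0.01,0.2],[0.01,-0.01,0.97,0,0,0.01,0.2]]]
[[[0.01,-0.01,0.97,0,0,0.01,0.2],[0,0,0,0,0,0,0.2],[0,0,0,0,0,0,0.2],[0,0,0,0,0,0,0.2],[0,0,0,0,0,0,0.2]]]
```

View pics/m2.png

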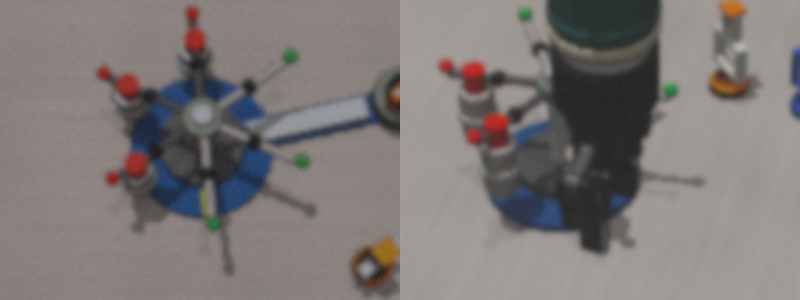

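Branch a's tip is at about (325,219) in the top view, over the yellow mark, in direction 185.2°. That is on the front axis. I pick the left hanger next.

>>> jog_arm([
  [[0.01,-0.01,0.98,0,0,0,0.2],[0.01,-0.01,0.98,0,0,0,0.2],[0.01,-0.01,0.98,0,0,0,0.2],[0,0,0.98,0,0,0,0.2],[0,0,0.98,0,0,0,0.2]],
])

```text
time: 14.57
tool_pos: [0.4494, 0.2986, 0.1784]
tcp_rot: [-3.139, 0.131, -0.001]
wrist_force: [0.3, -0.3, 0.5]
width: 0.603
grip_force: 0.0
```

>>> jog_arm([
  [[0,0,0.95,0,0,0,0.2],[0,0,0,0,0,0,0.2],[0,0,0,0,0,0,-1],[0,0,0,0,0,0,-1],[0,0,0,0,0,0,-1]],
], force=60)

```text
time: 14.98
tool_pos: [0.4497, 0.2994, 0.152]
tcp_rot: [-3.138, 0.13, -0.002]
wrist_force: [-0.6, -0.1, -1.1]
width: 0.296
grip_force: 60.3
```

>>> jog_arm([
  [[0,0,0,0,0,0,-1],[0,0,0,0,0,0,-1],[0,0,0,0,0,0,-1],[0,0,0,0,0,0,-1],[0,0,0,0,0,0,-1]],
])

```text
time: 15.4
tool_pos: [0.4493, 0.2997, 0.1516]
tcp_rot: [-3.139, 0.128, -0.001]
wrist_force: [-0.6, -0.6, 2.5]
width: 0.295
grip_force: 60.8
```

>>> jog_arm([
  [[0,0,-0.5,0,0,0,-1],[0,0,-0.8,0,0,0,-1],[0,0,-0.9,0,0,0,-1],[0,0,-0.9,0,0,0,-1],[0,0,-0.9,0,0,0,-1]],
])

```text
time: 15.82
tool_pos: [0.4486, 0.2994, 0.2716]
tcp_rot: [3.139, -0.129, -0.001]
wrist_force: [-0.2, 0.4, -1.0]
width: 0.296
grip_force: 60.4
```

```bash
python3 - <<'E'
from h import *
A=np.radians(185.2);u=np.array([np.cos(A),np.sin(A)]);m=np.array([.5925,.0071])
e=plan([*(m+.156*u),.2366],-84.8,-1);print()
e=plan([*(m+.089*u),.2366],-84.8,-1,start=e);print()
E
```

```text
[[[0.04,0.93,0.11,0,0,-0.15,-1],[0.03,0.93,0.11,0,0,-0.15,-1],[0.01,0.93,0.11,0,0,-0.15,-1],[0,0.93,0.11,0,0,-0.15,-1],[-0.02,0.93,0.11,0,0,-0.15,-1]]]
[[[-0.03,0.93,0.11,0,0,-0.15,-1],[-0.05,0.93,0.11,0,0,-0.15,-1],[-0.06,0.93,0.11,0,0,-0.15,-1],[-0.08,0.93,0.11,0,0,-0.15,-1],[-0.09,0.92,0.11,0,0,-0.15,-1]]]
[[[-0.1,0.92,0.11,0,0,-0.15,-1],[0,0,0,0,0,0,-1],[0,0,0,0,0,0,-1],[0,0,0,0,0,0,-1],[0,0,0,0,0,0,-1]]]

[[[0.74,0,0,0,0,0,-1],[0.74,0,0,0,0,0,-1],[0.74,0,0,0,0,0,-1],[0,0,0,0,0,0,-1],[0,0,0,0,0,0,-1]]]
```

>>> jog_arm([
  [[0.04,0.93,0.11,0,0,-0.15,-1],[0.03,0.93,0.11,0,0,-0.15,-1],[0.01,0.93,0.11,0,0,-0.15,-1],[0,0.93,0.11,0,0,-0.15,-1],[-0.02,0.93,0.11,0,0,-0.15,-1]],
])

```text
time: 16.23
tool_pos: [0.4433, 0.1591, 0.2541]
tcp_rot: [-3.142, 0.003, 0.0]
wrist_force: [1.0, -0.0, -2.0]
width: 0.297
grip_force: 60.5
```

>>> jog_arm([
  [[-0.03,0.93,0.11,0,0,-0.15,-1],[-0.05,0.93,0.11,0,0,-0.15,-1],[-0.06,0.93,0.11,0,0,-0.15,-1],[-0.08,0.93,0.11,0,0,-0.15,-1],[-0.09,0.92,0.11,0,0,-0.15,-1]],
])

```text
time: 16.65
tool_pos: [0.4378, 0.0195, 0.2376]
tcp_rot: [-3.139, -0.12, 0.0]
wrist_force: [1.3, 0.4, -1.7]
width: 0.294
grip_force: 60.5
```

>>> jog_arm([
  [[-0.1,0.92,0.11,0,0,-0.15,-1],[0,0,0,0,0,0,-1],[0,0,0,0,0,0,-1],[0,0,0,0,0,0,-1],[0,0,0,0,0,0,-1]],
])

```text
time: 17.07
tool_pos: [0.4375, -0.0064, 0.2346]
tcp_rot: [-3.138, -0.144, -0.0]
wrist_force: [0.5, 0.1, -1.4]
width: 0.295
grip_force: 60.7
```

```bash
python3 - <<'E'
from h import *
A=np.radians(185.2);u=np.array([np.cos(A),np.sin(A)]);m=np.array([.5925,.0071])
I=look(3)
s=read_state();print(s['tool_pos'],s['width'],np.degrees(np.arctan2(*Ro.from_rotvec(s['tcp_rot']).as_matrix()[1::-1,1])))
p=I['side'][0];x,y=proj('side',[*(m+.14*u),.12]).astype(int)
cv2.imwrite('pics/m3.png',cv2.resize(p[y-50:y+60,x-80:x+70],None,fx=5,fy=5,interpolation=cv2.INTER_CUBIC))
plan([*(m+.089*u),.2366],-84.8,-1)
E
```

```text
top green [([355.6, 152.1], 11, [0.662, -0.088]), ([308.5, 303.5], 11, [0.261, 0.04]), ([324.3, 310.0], 11, [0.245, -0.0]), ([345.9, 318.4], 7, [0.224, -0.054]), ([345.2, 336.3], 9, [0.18, -0.052])]
top orange [([404.7, 162.3], 90, [0.638, -0.223]), ([393.5, 230.6], 82, [0.449, -0.185]), ([382.5, 233.1], 11, [0.443, -0.156]), ([392.7, 241.1], 7, [0.421, -0.182])]
side green [([269.5, 164.8], 10, [0.659, -0.087]), ([311.8, 169.2], 11, [0.543, -0.098]), ([327.7, 195.5], 14, [0.474, -0.002])]
side orange [([220.9, 143.1], 53, [0.843, -0.177]), ([291.0, 157.6], 136, [0.621, -0.16]), ([354.0, 162.7], 28, [0.444, -0.181]), ([351.5, 194.3], 37, [0.422, -0.044]), ([342.3, 213.4], 71, [0.428, 0.034])]
[ 0.43758647 -0.00618123  0.23470527] 0.2973501188661889 -84.70910308479189
[[[0.74,0.01,-0.02,0,0,0.01,-1],[0.74,0.01,-0.02,0,0,0.01,-1],[0.74,0.01,-0.02,0,0,0.01,-1],[0,0,0,0,0,0,-1],[0,0,0,0,0,0,-1]]]
```

View pics/m3.png

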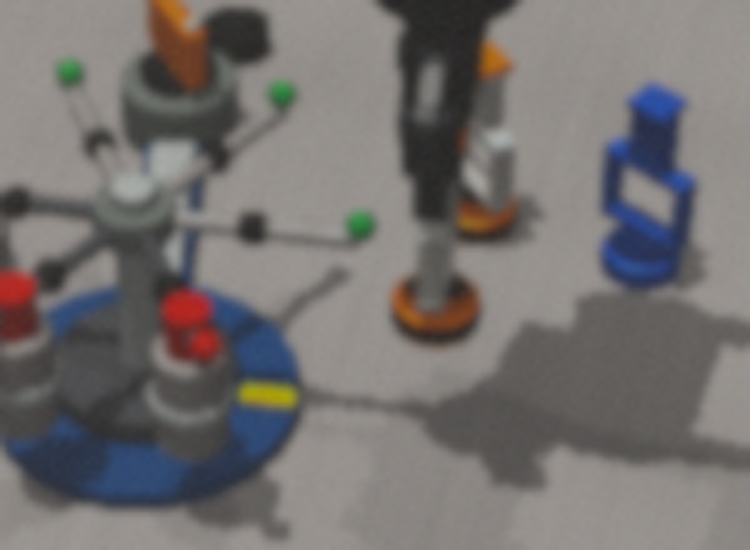

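The hanger hangs straight under the gripper, with its frame edge-on at about (435,230) in the crop, in line with the branch tip at (360,225). I push it in.

>>> jog_arm([
  [[0.45,0.01,-0.06,0,0,0,-1],[0.45,0.01,0,0,0,0,-1],[0.45,0.01,0,0,0,0,-1],[0.45,0,0,0,0,0,-1],[0.42,0,0,0,0,0,-1]],
])

```text
time: 17.58
tool_pos: [0.5047, -0.0009, 0.2365]
tcp_rot: [-3.138, -0.145, -0.0]
wrist_force: [-0.5, -0.5, -1.3]
width: 0.294
grip_force: 60.7
```

>>> jog_arm([
  [[0,0,0,0,0,0,-1],[0,0,0,0,0,0,-1],[0,0,0,0,0,0,-1],[0,0,0,0,0,0,-1],[0,0,0,0,0,0,-1]],
])

```text
time: 18.0
tool_pos: [0.5032, -0.0019, 0.2362]
tcp_rot: [-3.138, -0.143, 0.001]
wrist_force: [0.3, -0.1, -0.9]
width: 0.294
grip_force: 60.7
```

```bash
python3 - <<'E'
from h import *
s=read_state();print(s['tool_pos'],s['width'],s['wrist_force'],s['torque'],np.hypot(*(s['tool_pos']-[.5925,.0071,0])[:2]))
p=viewer.read_camera('side')[0]
cv2.imwrite('pics/m4.png',cv2.resize(p[150:260,240:390],None,fx=5,fy=5,interpolation=cv2.INTER_CUBIC))
E
```

```text
[ 0.50318298 -0.00191864  0.23623981] 0.29400099455450707 [ 0.32441484 -0.06309494 -0.90025049] [-0.03837652  0.03508707  0.01895988] 0.08977118227115155
```

View pics/m4.png

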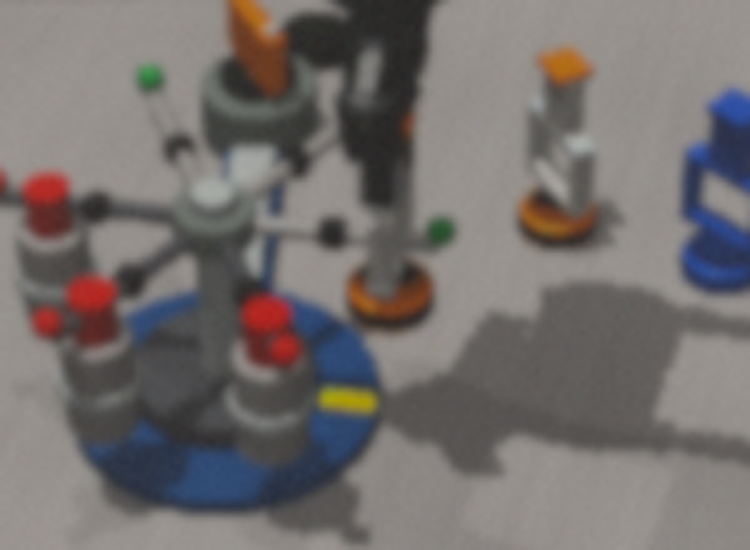

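The branch runs through the eye, with the tip at (440,230) to the right of the frame at (390,230). I lower and release.

>>> jog_arm([
  [[0,0,0.2,0,0,0,-1],[0,0,0.2,0,0,0,-1],[0,0,0.15,0,0,0,-1],[0,0,0.1,0,0,0,-1],[0,0,0,0,0,0,-1]],
])

```text
time: 18.47
tool_pos: [0.5035, -0.002, 0.2165]
tcp_rot: [-3.138, -0.142, 0.002]
wrist_force: [0.5, -0.0, -0.5]
width: 0.295
grip_force: 60.9
```

```bash
python3 - <<'E'
from h import *
s=read_state();print(s['tool_pos'],s['width'],s['wrist_force'])
E
```

```text
[ 0.50346755 -0.00201122  0.21645931] 0.2946648922361026 [ 0.46676378 -0.02259052 -0.47237437]
```

Right at contact height. I open gently and rise.

>>> jog_arm([
  [[0,0,0.03,0,0,0,-0.3],[0,0,0,0,0,0,-0.2],[0,0,0,0,0,0,-0.1],[0,0,0,0,0,0,0],[0,0,0,0,0,0,0]],
])

```text
time: 18.88
tool_pos: [0.504, -0.002, 0.216]
tcp_rot: [3.138, 0.143, 0.0]
wrist_force: [-0.6, -0.2, 0.2]
width: 0.5
grip_force: 0.0
```

>>> jog_arm([
  [[0,0,0,0,0,0,0],[0,0,0,0,0,0,0],[0,0,-0.5,0,0,0,0],[0,0,-0.8,0,0,0,0],[0,0,-0.9,0,0,0,0]],
])

```text
time: 19.3
tool_pos: [0.5027, -0.0019, 0.281]
tcp_rot: [-3.138, -0.143, 0.006]
wrist_force: [-0.0, -0.7, 0.2]
width: 0.504
grip_force: 0.0
```

>>> jog_arm([
  [[0,0,-0.9,0,0,0,0.2],[-1,0,0,0,0,0,0.2],[-1,0,0,0,0,0,0.2],[-1,0,0,0,0,0,0.2],[0,0,0,0,0,0,0.2]],
])

```text
time: 19.72
tool_pos: [0.4099, -0.0102, 0.3083]
tcp_rot: [-3.138, -0.142, 0.005]
wrist_force: [-0.4, -0.7, -0.7]
width: 0.599
grip_force: 0.0
```

```bash
python3 - <<'E'
from h import *
I=look(5);s=read_state();print(s['tool_pos'],s['width'])
hang(I,[.45,-.186])
t=[cv2.resize(I[n][0][v-50:v+50,u-50:u+50],(400,400)) for n,u,v in(('top',325,205),('side',320,200))]
cv2.imwrite('pics/m5.png',np.hstack(t))
E
```

```text
top green [([355.5, 151.8], 13, [0.663, -0.088]), ([361.4, 300.7], 7, [0.267, -0.094]), ([358.1, 331.0], 9, [0.193, -0.084])]
top orange [([404.7, 162.3], 89, [0.638, -0.223]), ([393.5, 230.6], 82, [0.449, -0.185]), ([382.0, 233.8], 9, [0.441, -0.155])]
side green [([269.5, 164.8], 10, [0.659, -0.087]), ([311.8, 169.2], 11, [0.543, -0.098]), ([327.6, 195.6], 15, [0.475, -0.001])]
side orange [([220.8, 143.2], 53, [0.843, -0.176]), ([291.0, 157.6], 137, [0.621, -0.16]), ([317.3, 180.8], 58, [0.522, -0.076]), ([349.6, 193.8], 58, [0.427, -0.045]), ([317.1, 215.6], 70, [0.486, 0.057])]
[ 0.41368826 -0.01014175  0.30923142] 0.5974437626726617
top 0.036 21 [ 0.4368 -0.1709  0.0571] rect [ 450.5 -187.7] [12.5 56. ] 37.8
top 0.08 18 [ 0.4419 -0.1765  0.0923] rect [ 439. -173.] [13.2 17. ] 45.2
top 0.116 81 [ 0.4517 -0.1873  0.1209] rect [ 451.7 -187.3] [22.3 26.6] 43.9
side 0.036 102 [ 0.4459 -0.1797  0.0558] rect [ 448.1 -185. ] [18.6 61.9] 39.0
side 0.08 9 [ 0.4473 -0.1791  0.0833] rect [ 452.5 -184.6] [ 9.  30.4] 45.0
```

View pics/m5.png

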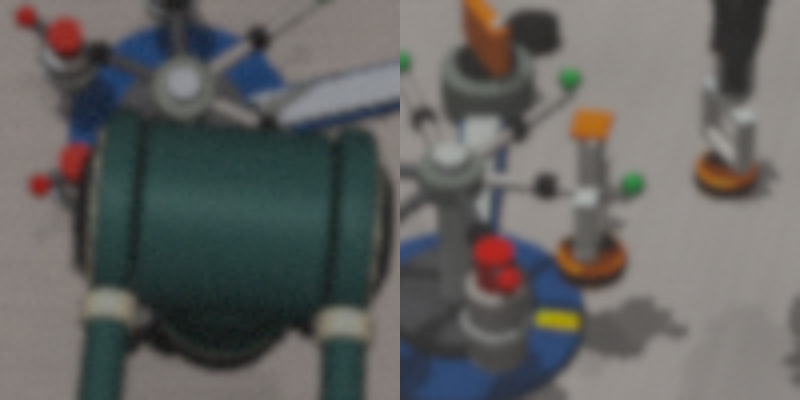

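The side crop shows the hanger upright on branch a, head at (592,122) and branch tip at (632,183). Next I turn the tree by branch b, now at about -115°.

```bash
python3 - <<'E'
from h import *
A=np.radians(-114.8);u=np.array([np.cos(A),np.sin(A)]);m=np.array([.5925,.0071])
e=plan([*(m+.09*u),.30],-24.8,.2);print()
e=plan([*(m+.09*u),.188],-24.8,.2,start=e);print()
E
```

```text
[[[0.41,0.23,0.03,0,0,-0.91,0.2],[0.38,0.27,0.03,0,0,-0.91,0.2],[0.36,0.31,0.03,0,0,-0.91,0.2],[0.33,0.34,0.03,0,0,-0.91,0.2],[0.29,0.37,0.03,0,0,-0.91,0.2]]]
[[[0.26,0.39,0.03,0,0,-0.91,0.2],[0.22,0.42,0.03,0,0,-0.91,0.2],[0.18,0.44,0.03,0,0,-0.91,0.2],[0.13,0.45,0.03,0,0,-0.91,0.2],[0.09,0.46,0.03,0,0,-0.91,0.2]]]
[[[0.05,0.47,0.03,0,0,-0.91,0.2],[0,0,0,0,0,0,0.2],[0,0,0,0,0,0,0.2],[0,0,0,0,0,0,0.2],[0,0,0,0,0,0,0.2]]]

[[[0,0,0.93,0,0,0,0.2],[0,0,0.93,0,0,0,0.2],[0,0,0.93,0,0,0,0.2],[0,0,0.93,0,0,0,0.2],[0,0,0,0,0,0,0.2]]]
```

>>> jog_arm([
  [[0.41,0.23,0.03,0,0,-0.91,0.2],[0.38,0.27,0.03,0,0,-0.91,0.2],[0.36,0.31,0.03,0,0,-0.91,0.2],[0.33,0.34,0.03,0,0,-0.91,0.2],[0.29,0.37,0.03,0,0,-0.91,0.2]],
])

```text
time: 20.23
tool_pos: [0.4805, -0.0397, 0.3044]
tcp_rot: [3.014, 0.887, 0.001]
wrist_force: [-0.1, 0.7, -0.1]
width: 0.6
grip_force: 0.0
```

>>> jog_arm([
  [[0.26,0.39,0.03,0,0,-0.91,0.2],[0.22,0.42,0.03,0,0,-0.91,0.2],[0.18,0.44,0.03,0,0,-0.91,0.2],[0.13,0.45,0.03,0,0,-0.91,0.2],[0.09,0.46,0.03,0,0,-0.91,0.2]],
])

```text
time: 20.65
tool_pos: [0.5449, -0.069, 0.2996]
tcp_rot: [2.719, 1.573, 0.001]
wrist_force: [0.5, -0.1, 0.3]
width: 0.599
grip_force: 0.0
```

>>> jog_arm([
  [[0.05,0.47,0.03,0,0,-0.91,0.2],[0,0,0,0,0,0,0.2],[0,0,0,0,0,0,0.2],[0,0,0,0,0,0,0.2],[0,0,0,0,0,0,0.2]],
])

```text
time: 21.07
tool_pos: [0.5555, -0.0741, 0.2989]
tcp_rot: [-2.646, -1.692, 0.0]
wrist_force: [-0.4, 0.6, -0.2]
width: 0.602
grip_force: 0.0
```

```bash
python3 - <<'E'
from h import *
A=np.radians(-114.8);u=np.array([np.cos(A),np.sin(A)]);m=np.array([.5925,.0071])
s=read_state();print(s['tool_pos'])
plan([*(m+.09*u),.188],-24.8,.2)
E
```

```text
[ 0.55554411 -0.0741155   0.29891485]
[[[-0.01,0,0.92,0,0,0,0.2],[-0.01,0,0.92,0,0,0,0.2],[-0.01,0,0.92,0,0,0,0.2],[-0.01,0,0.92,0,0,0,0.2],[0,0,0,0,0,0,0.2]]]
```

>>> jog_arm([
  [[0,0,0.92,0,0,0,0.2],[0,0,0.92,0,0,0,0.2],[0,0,0.92,0,0,0,0.2],[0,0,0.92,0,0,0,0.2],[0,0,0,0,0,0,0.2]],
])

```text
time: 21.48
tool_pos: [0.5513, -0.0734, 0.1828]
tcp_rot: [-2.64, -1.689, 0.012]
wrist_force: [-1.6, 0.1, -0.9]
width: 0.598
grip_force: 0.0
```

>>> jog_arm([
  [[0,0,0,0,0,0,-0.3],[0,0,0,0,0,0,-0.6],[0,0,0,0,0,0,-1],[0,0,0,0,0,0,-1],[0,0,0,0,0,0,-1]],
], force=20)

```text
time: 21.9
tool_pos: [0.557, -0.0746, 0.1913]
tcp_rot: [2.643, 1.693, 0.004]
wrist_force: [-1.2, 0.5, 6.5]
width: 0.107
grip_force: 19.7
```

>>> jog_arm([
  [[0,0,0,0,0,0,-1],[0,0,0,0,0,0,-1],[0,0,0,0,0,0,-1],[0,0,0,0,0,0,-1],[0,0,0,0,0,0,-1]],
])

```text
time: 22.32
tool_pos: [0.5571, -0.0746, 0.1913]
tcp_rot: [2.643, 1.693, 0.004]
wrist_force: [-1.7, 0.9, 6.5]
width: 0.111
grip_force: 19.8
```

>>> jog_arm([
  [[0.001,-0.08,0,0,0,0.25,-1],[0.004,-0.157,0,0,0,0.5,-1],[0.004,-0.157,0,0,0,0.5,-1],[0.004,-0.157,0,0,0,0.5,-1],[0.004,-0.157,0,0,0,0.5,-1]],
])

```text
time: 22.73
tool_pos: [0.5388, -0.064, 0.1913]
tcp_rot: [2.825, 1.367, 0.004]
wrist_force: [-3.0, -0.8, 7.1]
width: 0.108
grip_force: 19.7
```

>>> jog_arm([
  [[0.004,-0.157,0,0,0,0.5,-1],[0.004,-0.157,0,0,0,0.5,-1],[0.004,-0.157,0,0,0,0.5,-1],[0.004,-0.157,0,0,0,0.5,-1],[0.004,-0.157,0,0,0,0.5,-1]],
])

```text
time: 23.15
tool_pos: [0.522, -0.0473, 0.1912]
tcp_rot: [2.98, 0.987, 0.003]
wrist_force: [-3.5, -3.1, 8.4]
width: 0.107
grip_force: 19.5
```

>>> jog_arm([
  [[0.004,-0.157,0,0,0,0.5,-1],[0.004,-0.157,0,0,0,0.5,-1],[0.004,-0.157,0,0,0,0.5,-1],[0.004,-0.157,0,0,0,0.5,-1],[0.004,-0.157,0,0,0,0.5,-1]],
])

```text
time: 23.57
tool_pos: [0.5102, -0.0268, 0.1912]
tcp_rot: [3.084, 0.589, 0.002]
wrist_force: [-5.5, -2.5, 9.7]
width: 0.105
grip_force: 19.5
```

>>> jog_arm([
  [[0.004,-0.157,0,0,0,0.5,-1],[0.004,-0.157,0,0,0,0.5,-1],[0.004,-0.157,0,0,0,0.5,-1],[0.004,-0.157,0,0,0,0.5,-1],[0.004,-0.157,0,0,0,0.5,-1]],
])

```text
time: 23.98
tool_pos: [0.5042, -0.0038, 0.1912]
tcp_rot: [3.135, 0.181, 0.001]
wrist_force: [-6.3, -2.1, 10.5]
width: 0.106
grip_force: 19.5
```

```bash
python3 -c "
from h import *
s=read_state(); p=s['tool_pos']-[.5925,.0071,0];print(s['tool_pos'],np.hypot(*p[:2]),np.degrees(np.arctan2(p[1],p[0])),s['wrist_force'],s['width'],s['grip_force'],np.degrees(np.arctan2(*Ro.from_rotvec(s['tcp_rot']).as_matrix()[1::-1,1])))"
```

```text
[ 0.50418137 -0.00379391  0.1912298 ] 0.08898796075992227 -172.968206117679 [-6.28798867 -2.06134892 10.45756049] 0.10618558783904994 19.538152813911438 -83.38512457011181
```

>>> jog_arm([
  [[0,0,0,0,0,0,-0.7],[0,0,0,0,0,0,-0.3],[0,0,0,0,0,0,-0.2],[0,0,0,0,0,0,-0.2],[0,0,0,0,0,0,-0.2]],
])

```text
time: 24.4
tool_pos: [0.504, -0.0034, 0.1886]
tcp_rot: [-3.136, -0.185, 0.0]
wrist_force: [0.2, 0.2, 0.3]
width: 0.398
grip_force: 0.0
```

>>> jog_arm([
  [[0,0,-0.6,0,0,0,0],[0,0,-0.8,0,0,0,0],[0,0,-0.9,0,0,0,0],[0,0,-0.9,0,0,0,0],[0,0,-0.8,0,0,0,0.2]],
])

```text
time: 24.82
tool_pos: [0.5041, -0.0034, 0.3101]
tcp_rot: [3.136, 0.185, 0.001]
wrist_force: [0.1, -0.4, -0.2]
width: 0.596
grip_force: 0.0
```

```bash
python3 - <<'E'
from h import *
plan([.4505,-.1865,.30],-46,.2)
E
```

```text
[[[-0.36,0.84,0.05,0,0,-0.89,0.2],[-0.43,0.8,0.05,0,0,-0.89,0.2],[-0.5,0.76,0.05,0,0,-0.89,0.2],[-0.57,0.71,0.05,0,0,-0.89,0.2],[-0.64,0.65,0.05,0,0,-0.89,0.2]]]
[[[-0.69,0.59,0.05,0,0,-0.89,0.2],[-0.74,0.52,0.05,0,0,-0.89,0.2],[0,0,0,0,0,0,0.2],[0,0,0,0,0,0,0.2],[0,0,0,0,0,0,0.2]]]
```

>>> jog_arm([
  [[-0.36,0.84,0.05,0,0,-0.89,0.2],[-0.43,0.8,0.05,0,0,-0.89,0.2],[-0.5,0.76,0.05,0,0,-0.89,0.2],[-0.57,0.71,0.05,0,0,-0.89,0.2],[-0.64,0.65,0.05,0,0,-0.89,0.2]],
])

```text
time: 25.23
tool_pos: [0.4655, -0.1357, 0.3011]
tcp_rot: [3.006, 0.912, 0.0]
wrist_force: [-0.4, -0.5, 0.5]
width: 0.599
grip_force: 0.0
```

>>> jog_arm([
  [[-0.69,0.59,0.05,0,0,-0.89,0.2],[-0.74,0.52,0.05,0,0,-0.89,0.2],[0,0,0,0,0,0,0.2],[0,0,0,0,0,0,0.2],[0,0,0,0,0,0,0.2]],
])

```text
time: 25.65
tool_pos: [0.4509, -0.1866, 0.298]
tcp_rot: [-2.912, -1.177, -0.0]
wrist_force: [0.4, 0.5, 1.0]
width: 0.6
grip_force: 0.0
```

```bash
python3 - <<'E'
from h import *
I=look(6); hang(I,[.45,-.186])
e=plan([.4505,-.1865,.151],-46,.2)
t=[cv2.resize(I[n][0][v-50:v+50,u-50:u+50],(400,400)) for n,u,v in(('top',325,195),('side',330,200))]
cv2.imwrite('pics/m6.png',np.hstack(t))
E
```

```text
top green [([360.6, 193.4], 13, [0.547, -0.099]), ([285.0, 201.5], 16, [0.526, 0.102]), ([325.5, 218.5], 16, [0.479, -0.005]), ([409.9, 260.3], 7, [0.369, -0.222]), ([419.3, 307.6], 7, [0.25, -0.24]), ([360.4, 329.3], 11, [0.197, -0.09])]
top orange [([404.2, 160.5], 31, [0.643, -0.222]), ([293.4, 193.3], 55, [0.552, 0.081]), ([291.5, 206.7], 15, [0.515, 0.086])]
side green [([311.5, 169.2], 13, [0.543, -0.097]), ([327.5, 195.1], 15, [0.475, -0.003]), ([297.4, 219.4], 30, [0.522, 0.103])]
side orange [([220.9, 143.1], 54, [0.843, -0.177]), ([291.0, 157.6], 136, [0.621, -0.16]), ([352.6, 162.9], 46, [0.447, -0.179]), ([349.6, 193.7], 55, [0.427, -0.045]), ([293.6, 199.1], 76, [0.56, 0.012]), ([294.9, 234.4], 97, [0.519, 0.134])]
side 0.036 105 [ 0.4462 -0.1807  0.0557] rect [ 449.4 -186.4] [15.7 61.6] 39.3
side 0.08 71 [ 0.4471 -0.1794  0.0954] rect [ 451.1 -180.2] [14.7 29.5] 68.6
side 0.116 47 [ 0.4481 -0.1842  0.1185] rect [ 448.8 -185.8] [25.1 27.3] 41.8
[[[0,0,0.82,0,0,0,0.2],[0,0,0.82,0,0,0,0.2],[0,0,0.82,0,0,0,0.2],[0,0,0.82,0,0,0,0.2],[0,0,0.82,0,0,0,0.2]]]
[[[0,0,0.82,0,0,0,0.2],[0,0,0,0,0,0,0.2],[0,0,0,0,0,0,0.2],[0,0,0,0,0,0,0.2],[0,0,0,0,0,0,0.2]]]
```

View pics/m6.png

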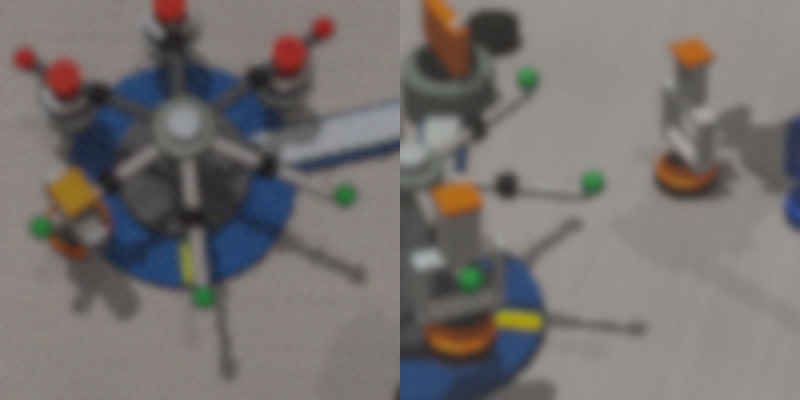

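The first hanger still hangs on branch a, at (75,195) in the left crop. Branch b faces front with its tip at (204,296), and the second hanger hasn't moved. I pick it.

>>> jog_arm([
  [[0,0,0.82,0,0,0,0.2],[0,0,0.82,0,0,0,0.2],[0,0,0.82,0,0,0,0.2],[0,0,0.82,0,0,0,0.2],[0,0,0.82,0,0,0,0.2]],
])

```text
time: 26.17
tool_pos: [0.4514, -0.1856, 0.1744]
tcp_rot: [2.91, 1.182, 0.001]
wrist_force: [0.2, -0.8, -0.5]
width: 0.605
grip_force: 0.0
```

>>> jog_arm([
  [[0,0,0.82,0,0,0,0.2],[0,0,0,0,0,0,0.2],[0,0,0,0,0,0,-1],[0,0,0,0,0,0,-1],[0,0,0,0,0,0,-1]],
], force=60)

```text
time: 26.58
tool_pos: [0.4518, -0.1867, 0.1522]
tcp_rot: [2.91, 1.181, 0.002]
wrist_force: [0.5, 0.1, -1.1]
width: 0.296
grip_force: 58.8
```

>>> jog_arm([
  [[0,0,0,0,0,0,-1],[0,0,0,0,0,0,-1],[0,0,0,0,0,0,-1],[0,0,0,0,0,0,-1],[0,0,0,0,0,0,-1]],
])

```text
time: 27.0
tool_pos: [0.4517, -0.187, 0.1519]
tcp_rot: [2.91, 1.18, 0.003]
wrist_force: [0.4, 2.0, 6.3]
width: 0.303
grip_force: 59.5
```

>>> jog_arm([
  [[0,0,-0.5,0,0,0,-1],[0,0,-0.8,0,0,0,-1],[0,0,-0.9,0,0,0,-1],[0,0,-0.9,0,0,0,-1],[0,0,-0.9,0,0,0,-1]],
])

```text
time: 27.42
tool_pos: [0.4502, -0.1866, 0.2711]
tcp_rot: [-2.911, -1.18, 0.002]
wrist_force: [0.8, 1.2, -0.9]
width: 0.3
grip_force: 59.1
```

```bash
python3 - <<'E'
from h import *
A=np.radians(186);u=np.array([np.cos(A),np.sin(A)]);m=np.array([.5925,.0071])
e=plan([*(m+.158*u),.2366],-84,-1);print()
E
```

```text
[[[0.54,-0.65,0.16,0,0,0.91,-1],[0.47,-0.7,0.16,0,0,0.91,-1],[0.4,-0.74,0.16,0,0,0.91,-1],[0.33,-0.78,0.16,0,0,0.91,-1],[0.26,-0.81,0.16,0,0,0.91,-1]]]
[[[0.18,-0.83,0.16,0,0,0.91,-1],[0.1,-0.84,0.16,0,0,0.91,-1],[0,0,0,0,0,0,-1],[0,0,0,0,0,0,-1],[0,0,0,0,0,0,-1]]]
```

>>> jog_arm([
  [[0.54,-0.65,0.16,0,0,0.91,-1],[0.47,-0.7,0.16,0,0,0.91,-1],[0.4,-0.74,0.16,0,0,0.91,-1],[0.33,-0.78,0.16,0,0,0.91,-1],[0.26,-0.81,0.16,0,0,0.91,-1]],
])

```text
time: 27.83
tool_pos: [0.4398, -0.0595, 0.246]
tcp_rot: [3.109, 0.451, -0.001]
wrist_force: [1.3, -0.8, -2.0]
width: 0.3
grip_force: 59.3
```

>>> jog_arm([
  [[0.18,-0.83,0.16,0,0,0.91,-1],[0.1,-0.84,0.16,0,0,0.91,-1],[0,0,0,0,0,0,-1],[0,0,0,0,0,0,-1],[0,0,0,0,0,0,-1]],
])

```text
time: 28.25
tool_pos: [0.4364, -0.01, 0.2369]
tcp_rot: [3.137, 0.165, -0.0]
wrist_force: [0.8, -1.2, -1.7]
width: 0.297
grip_force: 59.7
```

```bash
python3 - <<'E'
from h import *
A=np.radians(186);u=np.array([np.cos(A),np.sin(A)]);m=np.array([.5925,.0071])
s=read_state();print(s['tool_pos'],s['width'])
I=look(7)
plan([*(m+.089*u),.2366],-84,-1)
t=[cv2.resize(I[n][0][v-50:v+50,u-50:u+50],(400,400)) for n,u,v in(('top',325,195),('side',330,200))]
cv2.imwrite('pics/m7.png',np.hstack(t))
E
```

```text
[ 0.43637173 -0.01001147  0.23686824] 0.29675499032520375
top green [([285.0, 201.5], 16, [0.526, 0.102]), ([317.6, 205.9], 7, [0.513, 0.016]), ([305.3, 286.1], 7, [0.304, 0.048]), ([303.2, 321.5], 8, [0.217, 0.053]), ([335.4, 324.6], 7, [0.209, -0.028]), ([332.1, 339.4], 7, [0.173, -0.019])]
top orange [([404.7, 162.4], 91, [0.638, -0.223]), ([292.2, 192.5], 40, [0.554, 0.084])]
side green [([311.5, 169.2], 13, [0.543, -0.097]), ([327.5, 195.0], 16, [0.475, -0.004]), ([297.4, 219.4], 30, [0.522, 0.103])]
side orange [([220.8, 143.1], 53, [0.843, -0.177]), ([291.0, 157.6], 136, [0.621, -0.16]), ([293.6, 199.1], 76, [0.56, 0.012]), ([343.3, 211.9], 73, [0.427, 0.028]), ([294.7, 234.4], 96, [0.52, 0.135])]
[[[0.75,-0.02,0.01,0,0,0,-1],[0.75,-0.01,0.01,0,0,0,-1],[0.75,-0.01,0.01,0,0,0,-1],[0,0,0,0,0,0,-1],[0,0,0,0,0,0,-1]]]
```

View pics/m7.png

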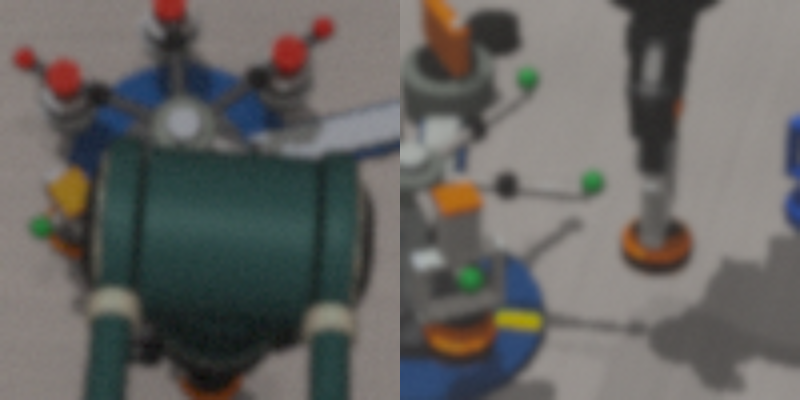

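The second hanger hangs square under the gripper in front of the tip at (592,183). I push it in as before.

>>> jog_arm([
  [[0.45,-0.01,0,0,0,0,-1],[0.45,-0.01,0,0,0,0,-1],[0.45,-0.01,0,0,0,0,-1],[0.45,-0.01,0,0,0,0,-1],[0.45,0,0,0,0,0,-1]],
])

```text
time: 28.77
tool_pos: [0.5044, -0.0028, 0.2372]
tcp_rot: [3.137, 0.16, 0.001]
wrist_force: [-0.5, -0.6, -1.4]
width: 0.296
grip_force: 59.7
```

>>> jog_arm([
  [[0,0,0,0,0,0,-1],[0,0,0,0,0,0,-1],[0,0,0,0,0,0,-1],[0,0,0,0,0,0,-1],[0,0,0,0,0,0,-1]],
])

```text
time: 29.18
tool_pos: [0.5028, -0.0019, 0.2369]
tcp_rot: [3.137, 0.162, -0.001]
wrist_force: [0.1, -0.4, -1.6]
width: 0.297
grip_force: 59.7
```

```bash
python3 - <<'E'
from h import *
s=read_state();print(s['tool_pos'],s['width'],s['wrist_force'],s['torque'],np.hypot(*(s['tool_pos']-[.5925,.0071,0])[:2]))
p=viewer.read_camera('side')[0]
cv2.imwrite('pics/m8.png',cv2.resize(p[150:260,240:390],None,fx=5,fy=5,interpolation=cv2.INTER_CUBIC))
E
```

```text
[ 0.50280555 -0.00186025  0.23687524] 0.2966860855532397 [ 0.10853109 -0.39692803 -1.56359695] [-0.01342707 -0.01863509 -0.02838148] 0.09014088986374869
```

View pics/m8.png

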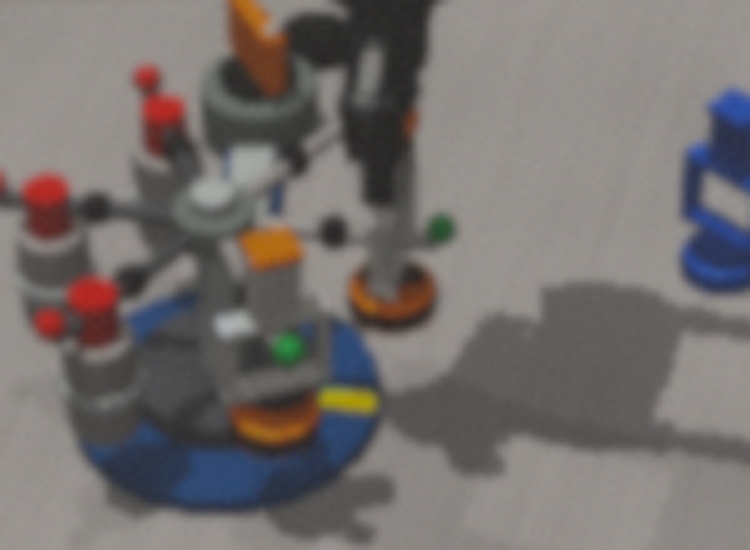

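The branch is threaded again: stop ball at (333,230), frame at (388,235), tip at (440,228). I lower to contact height (0.217), release and rise.

>>> jog_arm([
  [[0,0,0.2,0,0,0,-1],[0,0,0.2,0,0,0,-1],[0,0,0.15,0,0,0,-1],[0,0,0.12,0,0,0,-1],[0,0,0,0,0,0,-1]],
])

```text
time: 29.65
tool_pos: [0.5032, -0.0015, 0.2168]
tcp_rot: [-3.137, -0.163, 0.002]
wrist_force: [-1.6, 0.1, 1.6]
width: 0.299
grip_force: 60.1
```

>>> jog_arm([
  [[0,0,0.02,0,0,0,-0.3],[0,0,0,0,0,0,-0.2],[0,0,0,0,0,0,-0.1],[0,0,0,0,0,0,0],[0,0,0,0,0,0,0]],
])

```text
time: 30.07
tool_pos: [0.5036, -0.0015, 0.2163]
tcp_rot: [3.137, 0.162, 0.0]
wrist_force: [0.7, -0.4, 0.1]
width: 0.501
grip_force: 0.0
```

>>> jog_arm([
  [[0,0,0,0,0,0,0],[0,0,0,0,0,0,0],[0,0,-0.5,0,0,0,0],[0,0,-0.8,0,0,0,0],[0,0,-0.9,0,0,0,0]],
])

```text
time: 30.48
tool_pos: [0.5023, -0.0015, 0.2812]
tcp_rot: [-3.137, -0.162, 0.006]
wrist_force: [0.2, 0.0, 0.7]
width: 0.501
grip_force: 0.0
```

>>> jog_arm([
  [[0,0,-0.9,0,0,0,0.2],[-1,0,0,0,0,0,0.2],[-1,0,0,0,0,0,0.2],[-1,0,0,0,0,0,0.2],[0,0,0,0,0,0,0.2]],
])

```text
time: 30.9
tool_pos: [0.4096, -0.011, 0.3086]
tcp_rot: [-3.137, -0.162, 0.005]
wrist_force: [-0.4, 0.1, -0.8]
width: 0.598
grip_force: 0.0
```

```bash
python3 - <<'E'
from h import *
I=look(9)
t=[cv2.resize(I[n][0][v-50:v+50,u-50:u+50],(400,400)) for n,u,v in(('side',290,200),('side',330,200))]
cv2.imwrite('pics/m9.png',np.hstack(t))
e=plan([.50,-.20,.31],-84,.2);print()
plan([.645,-.228,.26],-115,.2,start=e)
E
```

```text
top green [([285.0, 201.5], 16, [0.526, 0.102]), ([330.6, 303.7], 7, [0.26, -0.016])]
top orange [([404.8, 162.2], 90, [0.638, -0.223]), ([292.6, 192.9], 42, [0.553, 0.083]), ([289.3, 205.7], 7, [0.518, 0.092])]
side green [([311.5, 169.0], 12, [0.544, -0.098]), ([327.5, 195.1], 15, [0.475, -0.003]), ([297.4, 219.3], 29, [0.522, 0.102])]
side orange [([220.9, 143.0], 52, [0.843, -0.178]), ([291.0, 157.6], 135, [0.621, -0.16]), ([317.6, 181.5], 63, [0.52, -0.073]), ([293.6, 199.2], 77, [0.56, 0.013]), ([317.8, 215.5], 68, [0.485, 0.057]), ([294.7, 234.4], 96, [0.52, 0.135])]
[[[0.32,0.94,0,0,0,0,0.2],[0.32,0.94,0,0,0,0,0.2],[0.32,0.94,0,0,0,0,0.2],[0.32,0.94,0,0,0,0,0.2],[0.32,0.94,0,0,0,0,0.2]]]
[[[0.32,0.94,0,0,0,0,0.2],[0.32,0.94,0,0,0,0,0.2],[0,0,0,0,0,0,0.2],[0,0,0,0,0,0,0.2],[0,0,0,0,0,0,0.2]]]

[[[0.78,0.24,0.28,0,0,0.86,0.2],[0.8,0.17,0.28,0,0,0.86,0.2],[0.82,0.09,0.28,0,0,0.86,0.2],[0.82,0.02,0.28,0,0,0.86,0.2],[0.82,-0.05,0.28,0,0,0.86,0.2]]]
[[[0.81,-0.13,0.28,0,0,0.86,0.2],[0,0,0,0,0,0,0.2],[0,0,0,0,0,0,0.2],[0,0,0,0,0,0,0.2],[0,0,0,0,0,0,0.2]]]
```

View pics/m9.png

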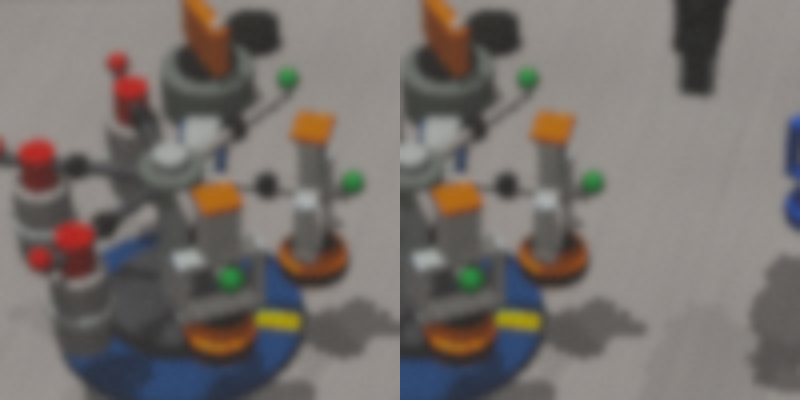

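Both hangers are upright on their own branches: head (313,128) with foot (315,258), and head (218,198) with foot (222,335). Now back to the knob, at tool yaw 65.4°.

```bash
python3 - <<'E'
from h import *
e=plan([.50,-.20,.31],-9,.2);print()
e=plan([.645,-.228,.26],65.4,.2,start=e)
I=cv2.imread('pics/top9.png')
nn,l,st,c=cv2.connectedComponentsWithStats(mask(I,'orange'));k=l[162,405]
w=np.array([plane('top',*p,.091)[:2] for p in np.argwhere(l==k)[:,::-1]])*1000;print(cv2.minAreaRect(w.astype(np.float32)))
E
```

```text
[[[0.17,0.51,0,0,0,-0.96,0.2],[0.12,0.52,0,0,0,-0.96,0.2],[0.07,0.53,0,0,0,-0.96,0.2],[0.01,0.53,0,0,0,-0.96,0.2],[-0.04,0.53,0,0,0,-0.96,0.2]]]
[[[-0.09,0.52,0,0,0,-0.96,0.2],[-0.15,0.51,0,0,0,-0.96,0.2],[-0.2,0.5,0,0,0,-0.96,0.2],[-0.25,0.47,0,0,0,-0.96,0.2],[-0.29,0.45,0,0,0,-0.96,0.2]]]
[[[-0.34,0.41,0,0,0,-0.96,0.2],[-0.38,0.38,0,0,0,-0.96,0.2],[-0.41,0.34,0,0,0,-0.96,0.2],[0,0,0,0,0,0,0.2],[0,0,0,0,0,0,0.2]]]

[[[-0.01,0.38,0.13,0,0,-0.95,0.2],[-0.05,0.38,0.13,0,0,-0.95,0.2],[-0.09,0.37,0.13,0,0,-0.95,0.2],[-0.12,0.36,0.13,0,0,-0.95,0.2],[-0.16,0.34,0.13,0,0,-0.95,0.2]]]
[[[-0.19,0.33,0.13,0,0,-0.95,0.2],[-0.22,0.31,0.13,0,0,-0.95,0.2],[-0.25,0.28,0.13,0,0,-0.95,0.2],[-0.28,0.25,0.13,0,0,-0.95,0.2],[-0.3,0.23,0.13,0,0,-0.95,0.2]]]
[[[-0.33,0.19,0.13,0,0,-0.95,0.2],[-0.34,0.16,0.13,0,0,-0.95,0.2],[-0.36,0.13,0.13,0,0,-0.95,0.2],[0,0,0,0,0,0,0.2],[0,0,0,0,0,0,0.2]]]
((646.7659301757812, -227.6489715576172), (15.58713436126709, 57.681941986083984), 41.10506820678711)
```

```bash
python3 - <<'E'
from h import *
def top(n,tag,lo=.086,hi=.1):
    D=np.load(f"pics/{n}{tag}.npy");im=cv2.imread(f"pics/{n}{tag}.png");m=cv2.dilate(mask(im,'orange'),np.ones((3,3)))
    Q=cloud(n,D); k=Q[(m>0)&(Q[...,2]>lo)&(Q[...,2]<hi)&(np.hypot(Q[...,0]-.645,Q[...,1]+.228)<.045)]
    if len(k)<10: return print(n,tag,len(k))
    e=np.linalg.eigh(np.cov(k[:,:2].T)); r=cv2.minAreaRect((k[:,:2]*1000).astype(np.float32))
    print(n,tag,len(k),k.mean(0).round(4),'pca',np.degrees(np.arctan2(e[1][1,1],e[1][0,1])).round(1),np.sqrt(e[0]).round(4),np.round(r[0],1),np.round(r[1],1),round(r[2],1))
for n in('top','side'):
    for t in(0,2,5,9): top(n,t)
a=cv2.imread('pics/top0.png')[145:185,380:420];b=cv2.imread('pics/top9.png')[145:185,380:420]
c=cv2.imread('pics/side0.png')[135:190,265:320];d=cv2.imread('pics/side9.png')[135:190,265:320]
f=lambda x:cv2.resize(x,(300,300),interpolation=cv2.INTER_CUBIC)
cv2.imwrite('pics/m10.png',np.vstack([np.hstack([f(a),f(b)]),np.hstack([f(c),f(d)])]))
E
```

```text
top 0 100 [ 0.6448 -0.2281  0.0917] pca -165.2 [0.0042 0.0157] [ 645.3 -228.4] [54.4 14.5] 12.1
top 2 100 [ 0.6482 -0.2288  0.092 ] pca 131.8 [0.004  0.0173] [ 648. -229.] [14.3 60.3] 42.3
top 5 105 [ 0.6476 -0.2285  0.092 ] pca 132.2 [0.0041 0.0176] [ 648.1 -229.1] [13.9 60.5] 42.2
top 9 103 [ 0.6471 -0.228   0.0918] pca 131.2 [0.0041 0.0173] [ 647.9 -228.7] [13.8 60.1] 41.2
side 0 62 [ 0.6441 -0.2258  0.0891] pca -161.4 [0.0056 0.016 ] [ 644.  -224.4] [56.7 21.6] 23.0
side 2 0
side 5 53 [ 0.6456 -0.2255  0.0888] pca 128.7 [0.0042 0.0177] [ 645.7 -226. ] [13.6 58.3] 39.6
side 9 48 [ 0.6446 -0.225   0.0891] pca 131.7 [0.0038 0.0179] [ 645.4 -226.2] [13.8 59.1] 41.3
```

View pics/m10.png

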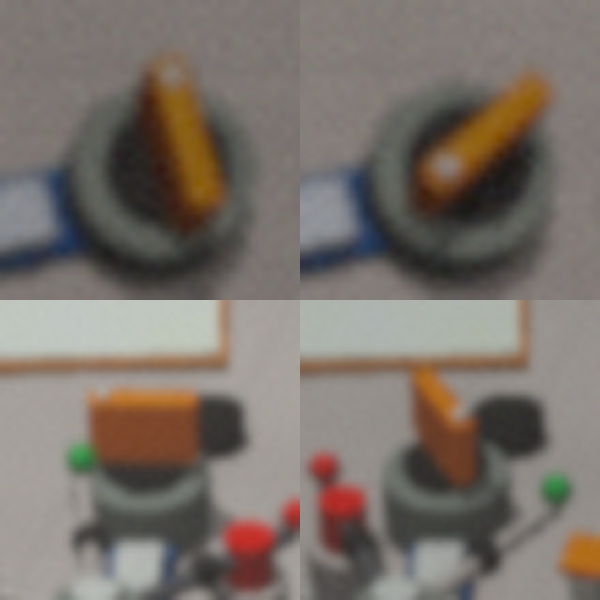

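Bottom-right, the bar now points to about 131°, where the tool had left it at 155°. I check how far the knob has turned with a finer measurement of its bright top face and the white dot.

```bash
python3 - <<'E'
from h import *
A=[]
for n,box in(('top',(380,145,425,190)),('side',(262,135,322,175))):
  for t in(0,2,5,9):
    im=cv2.imread(f'pics/{n}{t}.png'); x0,y0,x1,y1=box
    c=cv2.resize(im[y0:y1,x0:x1],None,fx=4,fy=4,interpolation=cv2.INTER_CUBIC); h=cv2.cvtColor(c,cv2.COLOR_BGR2HSV)
    m=((h[...,0]>8)&(h[...,0]<24)&(h[...,1]>100))
    if m.sum()<50: continue
    th=np.percentile(h[...,2][m],55) if n=='top' else np.percentile(h[...,2][m],70)
    for k in(.85,.92,1.):
        mm=(m&(h[...,2]>th*k)).astype(np.uint8); nn,l,st,cc=cv2.connectedComponentsWithStats(mm); j=1+np.argmax(st[1:,4])
        P=np.argwhere(l==j)[:,::-1]/4.-.375+[x0,y0]; w=np.array([plane(n,*p,.091)[:2] for p in P])
        e=np.linalg.eigh(np.cov(w.T)); print(n,t,k,len(w),w.mean(0).round(4),np.degrees(np.arctan2(e[1][1,1],e[1][0,1])).round(1)%180,(np.sqrt(e[0]*12)*1e3).round(1))
    d=((h[...,1]<90)&(h[...,2]>np.percentile(h[...,2],97))).astype(np.uint8)
    if n=='top':
        for b,a in blobs(d,10):
            w=plane(n,*(b/4-.375+[x0,y0]),.091)[:2]
            if np.hypot(*(w-[.645,-.228]))<.032: print('   dot',t,a,w.round(4),np.degrees(np.arctan2(w[1]+.228,w[0]-.6455)).round(1),np.hypot(*(w-[.6455,-.228])).round(4))
E
```

```text
top 0 0.85 1417 [ 0.6435 -0.2287] 15.800000000000011 [14.2 51.9]
top 0 0.92 1267 [ 0.644  -0.2286] 14.800000000000011 [13.1 51. ]Traceback (most recent call last):
  File "<stdin>", line 12, in <module>
  File "h.py", line 8, in plane
    o,d=ray(n,u,v); return o+d*(z-o[2])/d[2]
        ~~~^^^^^^^
  File "h.py", line 5, in ray
    c=cam(n); d=np.array([(u-c['cx'])/c['fx'],(v-c['cy'])/c['fy'],1.])
  File "h.py", line 3, in cam
    def cam(n): return viewer.camera_params(n)
                       ~~~~~~~~~~~~~~~~~~~~^^^
ValueError: time passes only in moves, steps and waits
```

```bash
sed -i 's/^def cam(n).*/import functools\n@functools.lru_cache\ndef cam(n): return viewer.camera_params(n)/' h.py; python3 - <<'E'
from h import *
for n,box in(('top',(380,145,425,190)),('side',(262,135,322,175))):
  for t in(0,2,5,9):
    im=cv2.imread(f'pics/{n}{t}.png'); x0,y0,x1,y1=box
    c=cv2.resize(im[y0:y1,x0:x1],None,fx=4,fy=4,interpolation=cv2.INTER_CUBIC); h=cv2.cvtColor(c,cv2.COLOR_BGR2HSV)
    m=((h[...,0]>8)&(h[...,0]<24)&(h[...,1]>100))
    if m.sum()<50: continue
    th=np.percentile(h[...,2][m],55 if n=='top' else 70)
    for k in(.85,1.):
        mm=(m&(h[...,2]>th*k)).astype(np.uint8); nn,l,st,cc=cv2.connectedComponentsWithStats(mm); j=1+np.argmax(st[1:,4])
        P=np.argwhere(l==j)[:,::-1]/4.-.375+[x0,y0]; w=np.array([plane(n,*p,.091)[:2] for p in P])
        e=np.linalg.eigh(np.cov(w.T)); print(n,t,k,len(w),w.mean(0).round(4),np.degrees(np.arctan2(e[1][1,1],e[1][0,1])).round(1)%180,(np.sqrt(e[0]*12)*1e3).round(1))
    d=((h[...,1]<90)&(h[...,2]>np.percentile(h[...,2],97))).astype(np.uint8)
    if n=='top':
        for b,a in blobs(d,10):
            w=plane(n,*(b/4-.375+[x0,y0]),.091)[:2]
            if np.hypot(*(w-[.645,-.228]))<.032: print('   dot',t,a,w.round(4),np.degrees(np.arctan2(w[1]+.228,w[0]-.6455)).round(1),np.hypot(*(w-[.6455,-.228])).round(4))
E
```

```text
top 0 0.85 1417 [ 0.6435 -0.2287] 15.800000000000011 [14.2 51.9]
top 0 1.0 1053 [ 0.6448 -0.2287] 13.699999999999989 [11.4 49.4]
top 2 0.85 1405 [ 0.6491 -0.2301] 131.4 [14.1 54.3]
top 2 1.0 1000 [ 0.6523 -0.2333] 132.4 [11.4 46.7]
   dot 2 11 [ 0.6358 -0.2129] 122.8 0.0179
top 5 0.85 1422 [ 0.649 -0.23 ] 131.5 [14.2 54.6]
top 5 1.0 991 [ 0.6524 -0.2335] 132.7 [11.3 46.8]
   dot 5 10 [ 0.6356 -0.2148] 126.7 0.0165
top 9 0.85 1418 [ 0.6488 -0.2299] 131.4 [14.1 54.5]
top 9 1.0 1014 [ 0.6521 -0.2332] 132.4 [11.5 46.4]
   dot 9 11 [ 0.6353 -0.215 ] 128.1 0.0166
side 0 0.85 3134 [ 0.6372 -0.2032] 78.6 [51.9 55.6]
side 0 1.0 1006 [ 0.6413 -0.2212] 17.5 [17.6 54.3]
side 2 0.85 229 [ 0.7169 -0.2347] 17.69999999999999 [ 5.7 49.2]
side 2 1.0 53 [ 0.7277 -0.2331] 14.0 [ 2.3 21.1]
side 5 0.85 1465 [ 0.6445 -0.2311] 103.6 [48.8 73.7]
side 5 1.0 860 [ 0.6478 -0.227 ] 126.4 [13.8 62.3]
side 9 0.85 1500 [ 0.6445 -0.2315] 102.7 [49.9 74.1]
side 9 1.0 866 [ 0.6479 -0.2272] 126.4 [14.  62.2]
```

```bash
python3 - <<'E'
from h import *
c=np.array([.6455,-.228])
def edge(n,t,ang,side,z=.091):
    im=cv2.imread(f'pics/{n}{t}.png').astype(np.float32); o=im[...,2]-im[...,0]
    a=np.radians(ang); u=np.array([np.cos(a),np.sin(a)]); v=side*np.array([-np.sin(a),np.cos(a)])
    S=np.arange(-20,20.1,2)/1e3; N=np.arange(-2,18.1,.5)/1e3; out=[]
    for s in S:
        pix=np.array([proj(n,[*(c+u*s+v*k),z]) for k in N],np.float32)
        pr=cv2.remap(o,pix[None,:,0],pix[None,:,1],cv2.INTER_LINEAR)[0]
        hi=np.median(pr[:9]);lo=pr[-5:].mean();h=(hi+lo)/2; i=np.argmax(pr<h)
        if i>0: out.append((s,N[i-1]+(pr[i-1]-h)/(pr[i-1]-pr[i])*.0005))
    out=np.array(out); k,b=np.polyfit(*out.T,1); r=out[:,1]-k*out[:,0]-b
    g=np.abs(r)<.0015; k,b=np.polyfit(*out[g].T,1)
    return ang+side*np.degrees(np.arctan(k)),b*1e3,r.std()*1e3,g.sum()
for t,ang in((0,14.5),(2,131.5),(5,131.5),(9,131.5)):
    print(t,[np.round(edge('top',t,ang,s),2).tolist() for s in(1,-1)])
E
```

```text
0 [[15.68, 8.47, 0.52, 20.0], [14.55, 7.43, 0.46, 21.0]]
2 [[136.35, 7.34, 0.91, 18.0], [125.37, 9.05, 0.6, 21.0]]
5 [[136.55, 7.33, 0.71, 20.0], [125.18, 9.11, 0.59, 21.0]]
9 [[136.0, 7.29, 0.79, 19.0], [125.84, 9.02, 0.62, 20.0]]
```

The knob measures 2.02–2.05 rad, too close to the 2.0 threshold to trust: the pads probably slipped about 24° in the stiff spot. To be safe I'll redo the sequence:
1. Take the second hanger off at the front.
2. Turn the tree so no green branch faces front.
3. Back the knob off to its stop.
4. Bring an empty branch to the front and hang the hanger again.

```bash
python3 - <<'E'
from h import *
e=plan([.5036,-.0015,.30],-84,.0);print()
e=plan([.5036,-.0015,.2165],-84,.0,start=e)
E
```

```text
[[[0.76,0,0.08,0,0,0,0.0],[0.76,0,0.08,0,0,0,0.0],[0.76,0,0.08,0,0,0,0.0],[0.76,0,0.08,0,0,0,0.0],[0,0,0,0,0,0,0.0]]]

[[[0,0,0.93,0,0,0,0.0],[0,0,0.93,0,0,0,0.0],[0,0,0.93,0,0,0,0.0],[0,0,0,0,0,0,0.0],[0,0,0,0,0,0,0.0]]]
```

>>> jog_arm([
  [[0.76,0,0.08,0,0,0,0],[0.76,0,0.08,0,0,0,0],[0.76,0,0.08,0,0,0,0],[0.76,0,0.08,0,0,0,0],[0,0,0,0,0,0,0]],
])

```text
time: 31.42
tool_pos: [0.509, -0.0011, 0.2991]
tcp_rot: [-3.137, -0.163, -0.003]
wrist_force: [-0.5, 0.1, 0.0]
width: 0.502
grip_force: 0.0
```

>>> jog_arm([
  [[0,0,0.8,0,0,0,0],[0,0,0.8,0,0,0,0],[0,0,0.8,0,0,0,0],[0,0,0.4,0,0,0,0],[0,0,0,0,0,0,0]],
])

```text
time: 31.83
tool_pos: [0.504, -0.0013, 0.2132]
tcp_rot: [-3.137, -0.162, 0.006]
wrist_force: [-0.1, 0.1, 0.7]
width: 0.501
grip_force: 0.0
```

>>> jog_arm([
  [[0,0,0,0,0,0,-0.2],[0,0,0,0,0,0,-0.4],[0,0,0,0,0,0,-1],[0,0,0,0,0,0,-1],[0,0,0,0,0,0,-1]],
], force=60)

```text
time: 32.25
tool_pos: [0.5053, -0.0015, 0.2168]
tcp_rot: [3.137, 0.162, 0.003]
wrist_force: [0.4, -1.0, 0.8]
width: 0.297
grip_force: 58.9
```

>>> jog_arm([
  [[0,0,0,0,0,0,-1],[0,0,0,0,0,0,-1],[0,0,-0.2,0,0,0,-1],[0,0,-0.25,0,0,0,-1],[0,0,-0.22,0,0,0,-1]],
])

```text
time: 32.67
tool_pos: [0.5043, -0.0014, 0.2361]
tcp_rot: [-3.137, -0.162, 0.002]
wrist_force: [-0.9, -0.4, -1.1]
width: 0.297
grip_force: 58.8
```

```bash
python3 - <<'E'
from h import *
s=read_state();print(s['tool_pos'],s['width'],s['grip_force'],s['wrist_force'])
E
```

```text
[ 0.50428372 -0.00142283  0.23610256] 0.29705393865550794 58.828976673830766 [-0.93115675 -0.3680875  -1.09299124]
```

>>> jog_arm([
  [[-0.46,0,0,0,0,0,-1],[-0.46,0,0,0,0,0,-1],[-0.46,0,0,0,0,0,-1],[-0.46,0,0,0,0,0,-1],[-0.46,0,0,0,0,0,-1]],
])

```text
time: 33.08
tool_pos: [0.4354, -0.0086, 0.2362]
tcp_rot: [3.137, 0.162, 0.0]
wrist_force: [0.3, 0.4, -2.0]
width: 0.293
grip_force: 58.9
```

```bash
python3 - <<'E'
from h import *
e=plan([.4505,-.1865,.24],-84,-1);print()
e=plan([.4505,-.1865,.153],-84,-1,start=e)
E
```

```text
[[[-0.02,0.85,-0.02,0,0,0,-1],[-0.02,0.85,-0.02,0,0,0,-1],[-0.02,0.85,-0.02,0,0,0,-1],[-0.02,0.85,-0.02,0,0,0,-1],[-0.02,0.85,-0.02,0,0,0,-1]]]
[[[-0.02,0.85,-0.02,0,0,0,-1],[-0.02,0.85,-0.02,0,0,0,-1],[0,0,0,0,0,0,-1],[0,0,0,0,0,0,-1],[0,0,0,0,0,0,-1]]]

[[[0,0,0.97,0,0,0,-1],[0,0,0.97,0,0,0,-1],[0,0,0.97,0,0,0,-1],[0,0,0,0,0,0,-1],[0,0,0,0,0,0,-1]]]
```

>>> jog_arm([
  [[-0.02,0.85,-0.02,0,0,0,-1],[-0.02,0.85,-0.02,0,0,0,-1],[-0.02,0.85,-0.02,0,0,0,-1],[-0.02,0.85,-0.02,0,0,0,-1],[-0.02,0.85,-0.02,0,0,0,-1]],
])

```text
time: 33.5
tool_pos: [0.4461, -0.1368, 0.2395]
tcp_rot: [3.137, 0.163, 0.001]
wrist_force: [-0.3, -0.0, -2.2]
width: 0.298
grip_force: 59.4
```

>>> jog_arm([
  [[-0.02,0.85,-0.02,0,0,0,-1],[-0.02,0.85,-0.02,0,0,0,-1],[0,0,0,0,0,0,-1],[0,0,0,0,0,0,-1],[0,0,0,0,0,0,-1]],
])

```text
time: 33.92
tool_pos: [0.4501, -0.1863, 0.2401]
tcp_rot: [-3.137, -0.161, 0.001]
wrist_force: [0.2, 1.0, -2.1]
width: 0.298
grip_force: 59.6
```

>>> jog_arm([
  [[0,0,0.9,0,0,0,-1],[0,0,0.9,0,0,0,-1],[0,0,0.6,0,0,0,-1],[0,0,0.35,0,0,0,-1],[0,0,0.05,0,0,0,-1]],
])

```text
time: 34.33
tool_pos: [0.4486, -0.1848, 0.1536]
tcp_rot: [-3.135, -0.164, 0.007]
wrist_force: [-0.4, -0.5, -1.0]
width: 0.297
grip_force: 59.6
```

```bash
python3 - <<'E'
from h import *
s=read_state();print(s['tool_pos'],s['width'],s['grip_force'],s['wrist_force'])
E
```

```text
[ 0.44858662 -0.18477268  0.15358306] 0.2966992826566448 59.5708911458496 [-0.39529139 -0.52118247 -0.97123929]
```

>>> jog_arm([
  [[0,0,0.04,0,0,0,-1],[0,0,0,0,0,0,-0.3],[0,0,0,0,0,0,-0.1],[0,0,0,0,0,0,0.1],[0,0,0,0,0,0,0.2]],
])

```text
time: 34.75
tool_pos: [0.4512, -0.1869, 0.1562]
tcp_rot: [3.136, 0.162, 0.004]
wrist_force: [0.7, -0.2, -1.1]
width: 0.599
grip_force: 0.0
```

>>> jog_arm([
  [[0,0,0,0,0,0,0.2],[0,0,-0.7,0,0,0,0.2],[0,0,-0.9,0,0,0,0.2],[0,0,-0.9,0,0,0,0.2],[0,0,-0.9,0,0,0,0.2]],
])

```text
time: 35.17
tool_pos: [0.45, -0.1865, 0.258]
tcp_rot: [-3.137, -0.162, 0.0]
wrist_force: [-0.1, -0.7, -0.2]
width: 0.597
grip_force: 0.0
```

>>> jog_arm([
  [[0,0,-0.9,0,0,0,0.2],[0,0,-0.5,0,0,0,0.2],[0,0,0,0,0,0,0.2],[0,0,0,0,0,0,0.2],[0,0,0,0,0,0,0.2]],
])

```text
time: 35.58
tool_pos: [0.4497, -0.1863, 0.2976]
tcp_rot: [-3.137, -0.162, 0.002]
wrist_force: [-0.3, 0.7, 0.3]
width: 0.599
grip_force: 0.0
```

```bash
python3 - <<'E'
from h import *
look(10)
A=np.radians(-114);u=np.array([np.cos(A),np.sin(A)]);m=np.array([.5925,.0071])
e=plan([*(m+.09*u),.30],-24,.2);print()
e=plan([*(m+.09*u),.188],-24,.2,start=e);print()
E
```

```text
top green [([360.6, 193.4], 13, [0.547, -0.099]), ([285.0, 201.5], 16, [0.526, 0.102]), ([325.5, 218.5], 16, [0.479, -0.005]), ([426.2, 284.1], 8, [0.308, -0.26]), ([357.8, 336.2], 17, [0.181, -0.083])]
top orange [([404.3, 160.6], 35, [0.643, -0.222]), ([397.1, 168.2], 8, [0.621, -0.202]), ([293.4, 193.0], 55, [0.553, 0.081]), ([291.5, 206.7], 15, [0.515, 0.086]), ([394.9, 231.2], 63, [0.448, -0.189])]
side green [([311.4, 169.1], 11, [0.544, -0.098]), ([327.5, 195.1], 15, [0.475, -0.003]), ([297.5, 219.3], 28, [0.522, 0.102])]
side orange [([220.8, 143.2], 53, [0.843, -0.176]), ([291.0, 157.6], 136, [0.621, -0.16]), ([353.8, 163.1], 40, [0.444, -0.179]), ([352.5, 194.1], 53, [0.419, -0.046]), ([293.7, 199.1], 77, [0.56, 0.012]), ([294.8, 234.3], 98, [0.52, 0.134])]
[[[0.36,-0.3,-0.01,0,0,-0.91,0.2],[0.38,-0.27,-0.01,0,0,-0.91,0.2],[0.41,-0.23,-0.01,0,0,-0.91,0.2],[0.43,-0.19,-0.01,0,0,-0.91,0.2],[0.44,-0.15,-0.01,0,0,-0.91,0.2]]]
[[[0.45,-0.1,-0.01,0,0,-0.91,0.2],[0.46,-0.06,-0.01,0,0,-0.91,0.2],[0.47,-0.02,-0.01,0,0,-0.91,0.2],[0.47,0.03,-0.01,0,0,-0.91,0.2],[0.46,0.07,-0.01,0,0,-0.91,0.2]]]
[[[0.45,0.12,-0.01,0,0,-0.91,0.2],[0,0,0,0,0,0,0.2],[0,0,0,0,0,0,0.2],[0,0,0,0,0,0,0.2],[0,0,0,0,0,0,0.2]]]

[[[0,0,0.93,0,0,0,0.2],[0,0,0.93,0,0,0,0.2],[0,0,0.93,0,0,0,0.2],[0,0,0.93,0,0,0,0.2],[0,0,0,0,0,0,0.2]]]
```

>>> jog_arm([
  [[0.36,-0.3,0,0,0,-0.91,0.2],[0.38,-0.27,0,0,0,-0.91,0.2],[0.41,-0.23,0,0,0,-0.91,0.2],[0.43,-0.19,0,0,0,-0.91,0.2],[0.44,-0.15,0,0,0,-0.91,0.2]],
])

```text
time: 36.1
tool_pos: [0.4985, -0.1351, 0.2969]
tcp_rot: [-3.007, -0.904, 0.004]
wrist_force: [0.8, 0.1, 0.2]
width: 0.6
grip_force: 0.0
```

>>> jog_arm([
  [[0.45,-0.1,0,0,0,-0.91,0.2],[0.46,-0.06,0,0,0,-0.91,0.2],[0.47,-0.02,0,0,0,-0.91,0.2],[0.47,0.03,0,0,0,-0.91,0.2],[0.46,0.07,0,0,0,-0.91,0.2]],
])

```text
time: 36.52
tool_pos: [0.547, -0.0846, 0.2967]
tcp_rot: [-2.708, -1.589, 0.004]
wrist_force: [-0.4, -0.1, -0.5]
width: 0.597
grip_force: 0.0
```

>>> jog_arm([
  [[0.45,0.12,0,0,0,-0.91,0.2],[0,0,0,0,0,0,0.2],[0,0,0,0,0,0,0.2],[0,0,0,0,0,0,0.2],[0,0,0,0,0,0,0.2]],
])

```text
time: 36.93
tool_pos: [0.5563, -0.0758, 0.2981]
tcp_rot: [-2.636, -1.708, 0.002]
wrist_force: [-0.4, 0.0, 0.0]
width: 0.601
grip_force: 0.0
```

```bash
python3 - <<'E'
from h import *
s=read_state();print(s['tool_pos'])
A=np.radians(-114);u=np.array([np.cos(A),np.sin(A)]);m=np.array([.5925,.0071])
plan([*(m+.09*u),.188],-24,.2)
E
```

```text
[ 0.55629597 -0.07579508  0.29807366]
[[[0,0,0.92,0,0,-0.01,0.2],[0,0,0.92,0,0,-0.01,0.2],[0,0,0.92,0,0,-0.01,0.2],[0,-0.01,0.92,0,0,-0.01,0.2],[0,0,0,0,0,0,0.2]]]
```

>>> jog_arm([
  [[0,0,0.92,0,0,0,0.2],[0,0,0.92,0,0,0,0.2],[0,0,0.92,0,0,0,0.2],[0,0,0.92,0,0,0,0.2],[0,0,0,0,0,0,0.2]],
])

```text
time: 37.35
tool_pos: [0.5525, -0.0753, 0.1822]
tcp_rot: [-2.63, -1.704, 0.013]
wrist_force: [-1.0, 0.3, -0.8]
width: 0.595
grip_force: 0.0
```

>>> jog_arm([
  [[0,0,0,0,0,0,-0.3],[0,0,0,0,0,0,-0.6],[0,0,0,0,0,0,-1],[0,0,0,0,0,0,-1],[0,0,0,0,0,0,-1]],
], force=20)

```text
time: 37.77
tool_pos: [0.5582, -0.0757, 0.1909]
tcp_rot: [2.632, 1.71, 0.004]
wrist_force: [-2.8, -0.0, 5.5]
width: 0.108
grip_force: 19.6
```

>>> jog_arm([
  [[0,0,0,0,0,0,-1],[0,0,0,0,0,0,-1],[0.002,-0.1,0,0,0,0.3,-1],[0.006,-0.188,0,0,0,0.6,-1],[0.006,-0.188,0,0,0,0.6,-1]],
])

```text
time: 38.18
tool_pos: [0.5456, -0.0693, 0.1909]
tcp_rot: [2.76, 1.494, 0.003]
wrist_force: [-2.7, -2.5, 7.2]
width: 0.108
grip_force: 19.9
```

>>> jog_arm([
  [[0.006,-0.188,0,0,0,0.6,-1],[0.006,-0.188,0,0,0,0.6,-1],[0.006,-0.188,0,0,0,0.6,-1],[0.006,-0.188,0,0,0,0.6,-1],[0.006,-0.188,0,0,0,0.6,-1]],
])

```text
time: 38.6
tool_pos: [0.524, -0.0506, 0.1909]
tcp_rot: [2.96, 1.044, 0.001]
wrist_force: [-5.6, -3.1, 8.8]
width: 0.105
grip_force: 19.5
```

>>> jog_arm([
  [[0.006,-0.188,0,0,0,0.6,-1],[0.006,-0.188,0,0,0,0.6,-1],[0.006,-0.188,0,0,0,0.6,-1],[0.006,-0.188,0,0,0,0.6,-1],[0.006,-0.188,0,0,0,0.6,-1]],
])

```text
time: 39.02
tool_pos: [0.5093, -0.0261, 0.1909]
tcp_rot: [3.088, 0.568, -0.001]
wrist_force: [-7.1, -2.8, 11.4]
width: 0.105
grip_force: 19.5
```

>>> jog_arm([
  [[0.006,-0.188,0,0,0,0.6,-1],[0.006,-0.188,0,0,0,0.6,-1],[0.006,-0.188,0,0,0,0.6,-1],[0.006,-0.188,0,0,0,0.6,-1],[0.006,-0.188,0,0,0,0.6,-1]],
])

```text
time: 39.43
tool_pos: [0.5031, 0.0019, 0.1908]
tcp_rot: [3.139, 0.077, -0.002]
wrist_force: [-8.7, -1.3, 12.8]
width: 0.103
grip_force: 19.5
```

```bash
python3 -c "
from h import *
s=read_state(); p=s['tool_pos']-[.5925,.0071,0];print(s['tool_pos'],np.hypot(*p[:2]),np.degrees(np.arctan2(p[1],p[0])),s['wrist_force'],s['width'],s['q'],np.degrees(np.arctan2(*Ro.from_rotvec(s['tcp_rot']).as_matrix()[1::-1,1])))"
```

```text
[0.50313947 0.00185015 0.19080727] 0.08951461388967727 -176.637788553409 [-8.74174439 -1.28374411 12.81822892] 0.10296657012279879 [-4.51504531e-02  4.11640477e-02  2.08029706e+00 -1.45991538e-03
  1.02121098e+00  1.47734047e+00] -87.18853527891673
```

>>> jog_arm([
  [[0.006,-0.188,0,0,0,0.6,-1],[0.006,-0.188,0,0,0,0.6,-1],[0.006,-0.188,0,0,0,0.6,-1],[0.006,-0.188,0,0,0,0.6,-1],[0.006,-0.188,0,0,0,0.6,-1]],
])

```text
time: 39.85
tool_pos: [0.5062, 0.0304, 0.1908]
tcp_rot: [3.114, -0.416, -0.002]
wrist_force: [-8.6, -0.4, 13.1]
width: 0.11
grip_force: 19.6
```

>>> jog_arm([
  [[0.006,-0.188,0,0,0,0.6,-1],[0.006,-0.188,0,0,0,0.6,-1],[0.006,-0.188,0,0,0,0.6,-1],[0.006,-0.188,0,0,0,0.6,-1],[0.006,-0.188,0,0,0,0.6,-1]],
])

```text
time: 40.27
tool_pos: [0.518, 0.0564, 0.1908]
tcp_rot: [-3.01, 0.898, 0.001]
wrist_force: [-7.3, 0.3, 11.4]
width: 0.107
grip_force: 19.7
```

>>> jog_arm([
  [[0.006,-0.188,0,0,0,0.6,-1],[0.002,-0.1,0,0,0,0.3,-1],[0,0,0,0,0,0,-1],[0,0,0,0,0,0,-0.4],[0,0,0,0,0,0,-0.2]],
])

```text
time: 40.68
tool_pos: [0.5239, 0.0629, 0.1894]
tcp_rot: [-2.966, 1.033, -0.004]
wrist_force: [0.3, 0.0, 0.9]
width: 0.375
grip_force: 0.0
```

>>> jog_arm([
  [[0,0,0,0,0,0,-0.2],[0,0,-0.8,0,0,0,-0.2],[0,0,-0.9,0,0,0,-0.2],[0,0,-0.9,0,0,0,0],[0,0,-0.9,0,0,0,0.2]],
])

```text
time: 41.1
tool_pos: [0.523, 0.0626, 0.2941]
tcp_rot: [2.966, -1.034, -0.001]
wrist_force: [1.1, -0.5, -0.3]
width: 0.595
grip_force: 0.0
```

```bash
python3 - <<'E'
from h import *
e=plan([.56,-.15,.30],-43,.2);print()
e=plan([.645,-.228,.26],41.5,.2,start=e)
E
```

```text
[[[0.36,0.32,-0.01,0,0,-0.95,0.2],[0.32,0.35,-0.01,0,0,-0.95,0.2],[0.29,0.38,-0.01,0,0,-0.95,0.2],[0.25,0.41,-0.01,0,0,-0.95,0.2],[0.21,0.43,-0.01,0,0,-0.95,0.2]]]
[[[0.16,0.45,-0.01,0,0,-0.95,0.2],[0.12,0.46,-0.01,0,0,-0.95,0.2],[0.07,0.47,-0.01,0,0,-0.95,0.2],[0.02,0.48,-0.01,0,0,-0.95,0.2],[-0.02,0.48,-0.01,0,0,-0.95,0.2]]]
[[[-0.07,0.47,-0.01,0,0,-0.95,0.2],[-0.12,0.46,-0.01,0,0,-0.95,0.2],[-0.16,0.45,-0.01,0,0,-0.95,0.2],[-0.21,0.43,-0.01,0,0,-0.95,0.2],[-0.25,0.41,-0.01,0,0,-0.95,0.2]]]

[[[0,0.26,0.09,0,0,-0.94,0.2],[-0.02,0.26,0.09,0,0,-0.94,0.2],[-0.05,0.25,0.09,0,0,-0.94,0.2],[-0.07,0.25,0.09,0,0,-0.94,0.2],[-0.1,0.24,0.09,0,0,-0.94,0.2]]]
[[[-0.12,0.23,0.09,0,0,-0.94,0.2],[-0.14,0.21,0.09,0,0,-0.94,0.2],[-0.16,0.2,0.09,0,0,-0.94,0.2],[-0.18,0.18,0.09,0,0,-0.94,0.2],[-0.2,0.16,0.09,0,0,-0.94,0.2]]]
[[[-0.21,0.14,0.09,0,0,-0.94,0.2],[-0.23,0.12,0.09,0,0,-0.94,0.2],[-0.24,0.1,0.09,0,0,-0.94,0.2],[-0.24,0.08,0.09,0,0,-0.94,0.2],[-0.25,0.05,0.09,0,0,-0.94,0.2]]]
```

>>> jog_arm([
  [[0.36,0.32,-0.01,0,0,-0.95,0.2],[0.32,0.35,-0.01,0,0,-0.95,0.2],[0.29,0.38,-0.01,0,0,-0.95,0.2],[0.25,0.41,-0.01,0,0,-0.95,0.2],[0.21,0.43,-0.01,0,0,-0.95,0.2]],
])

```text
time: 41.52
tool_pos: [0.5359, -0.0087, 0.2949]
tcp_rot: [3.13, -0.264, 0.001]
wrist_force: [0.0, 0.9, -0.2]
width: 0.597
grip_force: 0.0
```

>>> jog_arm([
  [[0.16,0.45,-0.01,0,0,-0.95,0.2],[0.12,0.46,-0.01,0,0,-0.95,0.2],[0.07,0.47,-0.01,0,0,-0.95,0.2],[0.02,0.48,-0.01,0,0,-0.95,0.2],[-0.02,0.48,-0.01,0,0,-0.95,0.2]],
])

```text
time: 41.93
tool_pos: [0.5483, -0.0794, 0.2962]
tcp_rot: [3.099, 0.514, -0.0]
wrist_force: [-0.1, -0.6, -0.4]
width: 0.601
grip_force: 0.0
```

>>> jog_arm([
  [[-0.07,0.47,-0.01,0,0,-0.95,0.2],[-0.12,0.46,-0.01,0,0,-0.95,0.2],[-0.16,0.45,-0.01,0,0,-0.95,0.2],[-0.21,0.43,-0.01,0,0,-0.95,0.2],[-0.25,0.41,-0.01,0,0,-0.95,0.2]],
])

```text
time: 42.35
tool_pos: [0.5607, -0.1499, 0.2976]
tcp_rot: [-2.877, -1.261, 0.0]
wrist_force: [-1.0, 0.1, 0.5]
width: 0.601
grip_force: 0.0
```

>>> jog_arm([
  [[0,0.26,0.09,0,0,-0.94,0.2],[-0.02,0.26,0.09,0,0,-0.94,0.2],[-0.05,0.25,0.09,0,0,-0.94,0.2],[-0.07,0.25,0.09,0,0,-0.94,0.2],[-0.1,0.24,0.09,0,0,-0.94,0.2]],
])

```text
time: 42.77
tool_pos: [0.5896, -0.1758, 0.2839]
tcp_rot: [-2.483, -1.924, 0.0]
wrist_force: [-0.0, 0.5, -0.1]
width: 0.604
grip_force: 0.0
```

>>> jog_arm([
  [[-0.12,0.23,0.09,0,0,-0.94,0.2],[-0.14,0.21,0.09,0,0,-0.94,0.2],[-0.16,0.2,0.09,0,0,-0.94,0.2],[-0.18,0.18,0.09,0,0,-0.94,0.2],[-0.2,0.16,0.09,0,0,-0.94,0.2]],
])

```text
time: 43.18
tool_pos: [0.6178, -0.2017, 0.2704]
tcp_rot: [-1.939, -2.471, 0.0]
wrist_force: [0.5, 0.5, 0.1]
width: 0.598
grip_force: 0.0
```

>>> jog_arm([
  [[-0.21,0.14,0.09,0,0,-0.94,0.2],[-0.23,0.12,0.09,0,0,-0.94,0.2],[-0.24,0.1,0.09,0,0,-0.94,0.2],[-0.24,0.08,0.09,0,0,-0.94,0.2],[-0.25,0.05,0.09,0,0,-0.94,0.2]],
])

```text
time: 43.6
tool_pos: [0.6461, -0.2276, 0.2568]
tcp_rot: [-1.279, -2.869, 0.0]
wrist_force: [-0.1, -0.4, 0.4]
width: 0.597
grip_force: 0.0
```

```bash
python3 - <<'E'
from h import *
look(11)
s=read_state();print(s['tool_pos'],s['q'])
e=plan([.6455,-.228,.132],41.5,.2)
E
```

```text
top green [([277.5, 169.2], 13, [0.615, 0.123]), ([436.7, 193.7], 7, [0.545, -0.301]), ([292.5, 209.2], 13, [0.505, 0.082])]
top orange [([307.9, 141.7], 67, [0.699, 0.042]), ([306.8, 159.1], 13, [0.648, 0.045])]
side green [([235.9, 193.5], 15, [0.7, 0.05]), ([308.3, 215.6], 29, [0.501, 0.083]), ([259.0, 218.8], 23, [0.611, 0.124])]
side orange [([220.8, 143.1], 53, [0.843, -0.177]), ([291.1, 157.8], 134, [0.62, -0.159]), ([353.7, 163.3], 40, [0.444, -0.178]), ([245.0, 180.1], 59, [0.709, -0.03]), ([352.4, 194.2], 58, [0.42, -0.045]), ([248.7, 214.0], 70, [0.65, 0.095])]
[ 0.64607047 -0.22789635  0.25628754] [-3.75397109e-01  3.13780989e-01  1.62959811e+00 -1.93330583e-04
  1.19908661e+00 -1.10250586e+00]
[[[0,0,0.83,0,0,0.01,0.2],[0,0,0.83,0,0,0.01,0.2],[0,0,0.83,0,0,0.01,0.2],[0,0,0.83,0,0,0.01,0.2],[0,0,0.83,0,0,0.01,0.2]]]
```

>>> jog_arm([
  [[0,0,0.83,0,0,0,0.2],[0,0,0.83,0,0,0,0.2],[0,0,0.83,0,0,0,0.2],[0,0,0.83,0,0,0,0.2],[0,0,0.83,0,0,0,0.2]],
])

```text
time: 44.12
tool_pos: [0.6455, -0.227, 0.132]
tcp_rot: [1.29, 2.864, 0.0]
wrist_force: [-0.1, -0.6, -0.9]
width: 0.604
grip_force: 0.0
```

>>> jog_arm([
  [[0,0,0,0,0,0,0.2],[0,0,0,0,0,0,-1],[0,0,0,0,0,0,-1],[0,0,0,0,0,0,-1],[0,0,0,0,0,0,-1]],
], force=80)

```text
time: 44.53
tool_pos: [0.6461, -0.2287, 0.1357]
tcp_rot: [1.285, 2.864, -0.004]
wrist_force: [-5.1, -2.9, 3.0]
width: 0.151
grip_force: 79.4
```

>>> jog_arm([
  [[0,0,0,0,0,0,-1],[0,0,0,0,0,-0.6,-1],[0,0,0,0,0,-0.6,-1],[0,0,0,0,0,-0.6,-1],[0,0,0,0,0,-0.6,-1]],
])

```text
time: 44.95
tool_pos: [0.6461, -0.2287, 0.1357]
tcp_rot: [0.913, 3.004, -0.003]
wrist_force: [-5.0, -3.1, 2.2]
width: 0.146
grip_force: 79.4
```

```bash
python3 - <<'E'
from h import *
s=read_state();print(s['tool_pos'],s['width'],s['torque'],s['wrist_force'],s['joint_torque'][5],np.degrees(np.arctan2(*Ro.from_rotvec(s['tcp_rot']).as_matrix()[1::-1,1])))
E
```

```text
[ 0.64605467 -0.22867416  0.13573559] 0.14605977286340596 [-0.35071333  0.51428664 -0.14809772] [-4.9620818  -3.08690709  2.18573757] 0.5875375494360924 56.19804033777108
```

>>> jog_arm([
  [[0,0,0,0,0,-0.5,-1],[0,0,0,0,0,-0.5,-1],[0,0,0,0,0,-0.5,-1],[0,0,0,0,0,-0.2,-1],[0,0,0,0,0,0,-1]],
])

```text
time: 45.37
tool_pos: [0.646, -0.2287, 0.1358]
tcp_rot: [0.646, 3.073, -0.003]
wrist_force: [-5.0, -2.8, 2.7]
width: 0.151
grip_force: 79.4
```

```bash
python3 - <<'E'
from h import *
s=read_state();print(s['tool_pos'],s['width'],s['torque'],s['wrist_force'],s['joint_torque'][5],np.degrees(np.arctan2(*Ro.from_rotvec(s['tcp_rot']).as_matrix()[1::-1,1])))
E
```

```text
[ 0.64599962 -0.22865685  0.13577948] 0.15135795812091551 [-0.29105238  0.58455998 -0.11857792] [-4.98513403 -2.83353719  2.6967995 ] -0.3646980319172144 66.26632773321141
```

>>> jog_arm([
  [[0,0,0,0,0,0,-1],[0,0,0,0,0,0,-1],[0,0,0,0,0,0,-0.5],[0,0,0,0,0,0,0],[0,0,0,0,0,0,0.2]],
])

```text
time: 45.78
tool_pos: [0.6468, -0.2274, 0.1346]
tcp_rot: [0.645, 3.072, -0.0]
wrist_force: [0.3, 0.8, -0.3]
width: 0.518
grip_force: 0.0
```

>>> jog_arm([
  [[0,0,0,0,0,0,0.2],[0,0,-0.8,0,0,0,0.2],[0,0,-0.9,0,0,0,0.2],[0,0,-0.9,0,0,0,0.2],[0,0,-0.9,0,0,0,0.2]],
])

```text
time: 46.2
tool_pos: [0.6459, -0.2269, 0.239]
tcp_rot: [-0.645, -3.074, -0.0]
wrist_force: [0.2, 0.2, 0.7]
width: 0.6
grip_force: 0.0
```

>>> jog_arm([
  [[0,0,-0.9,0,0,0,0.2],[0,0,-0.6,0,0,0,0.2],[0,0,0,0,0,0,0.2],[0,0,0,0,0,0,0.2],[0,0,0,0,0,0,0.2]],
])

```text
time: 46.62
tool_pos: [0.6454, -0.2269, 0.2819]
tcp_rot: [-0.645, -3.073, -0.0]
wrist_force: [-0.0, 0.4, -1.1]
width: 0.6
grip_force: 0.0
```

```bash
python3 - <<'E'
from h import *
A=np.radians(140);u=np.array([np.cos(A),np.sin(A)]);m=np.array([.5925,.0071])
e=plan([.55,-.10,.30],-43,.2);print()
e=plan([*(m+.09*u),.30],-130,.2,start=e)
p,d=viewer.read_camera('side'); cv2.imwrite('pics/sideK.png',p);np.save('pics/sideK.npy',d)
m=cv2.dilate(mask(p,'orange'),np.ones((3,3)));Q=cloud('side',d); k=Q[(m>0)&(Q[...,2]>.086)&(Q[...,2]<.1)&(np.hypot(Q[...,0]-.645,Q[...,1]+.228)<.045)]
e=np.linalg.eigh(np.cov(k[:,:2].T)); print(len(k),np.degrees(np.arctan2(e[1][1,1],e[1][0,1]))%180,(np.sqrt(e[0])))
E
```

```text
[[[0.24,0.14,-0.03,0,0,0.96,0.2],[0.26,0.11,-0.03,0,0,0.96,0.2],[0.27,0.09,-0.03,0,0,0.96,0.2],[0.27,0.06,-0.03,0,0,0.96,0.2],[0.28,0.03,-0.03,0,0,0.96,0.2]]]
[[[0.28,0,-0.03,0,0,0.96,0.2],[0.28,-0.03,-0.03,0,0,0.96,0.2],[0.27,-0.05,-0.03,0,0,0.96,0.2],[0.27,-0.08,-0.03,0,0,0.96,0.2],[0.26,-0.11,-0.03,0,0,0.96,0.2]]]
[[[0.25,-0.13,-0.03,0,0,0.96,0.2],[0.23,-0.16,-0.03,0,0,0.96,0.2],[0.21,-0.18,-0.03,0,0,0.96,0.2],[0.2,-0.2,-0.03,0,0,0.96,0.2],[0.17,-0.22,-0.03,0,0,0.96,0.2]]]
[[[0.15,-0.23,-0.03,0,0,0.96,0.2],[0.13,-0.25,-0.03,0,0,0.96,0.2],[0.1,-0.26,-0.03,0,0,0.96,0.2],[0.08,-0.27,-0.03,0,0,0.96,0.2],[0,0,0,0,0,0,0.2]]]

[[[0.23,-0.29,0,0,0,0.97,0.2],[0.2,-0.31,0,0,0,0.97,0.2],[0.16,-0.33,0,0,0,0.97,0.2],[0.13,-0.35,0,0,0,0.97,0.2],[0.09,-0.36,0,0,0,0.97,0.2]]]
[[[0.06,-0.37,0,0,0,0.97,0.2],[0.02,-0.37,0,0,0,0.97,0.2],[-0.02,-0.37,0,0,0,0.97,0.2],[-0.05,-0.37,0,0,0,0.97,0.2],[-0.09,-0.36,0,0,0,0.97,0.2]]]
[[[-0.13,-0.35,0,0,0,0.97,0.2],[-0.16,-0.33,0,0,0,0.97,0.2],[-0.2,-0.32,0,0,0,0.97,0.2],[-0.23,-0.29,0,0,0,0.97,0.2],[-0.25,-0.27,0,0,0,0.97,0.2]]]
56 154.01969140625363 [0.00419763 0.01773672]
```

The knob is now at about 2.44 rad (bar at 154°), and no green branch faces front: c is 45° off. Next I bring empty branch c round to the front.

```bash
python3 - <<'E'
from h import *
A=np.radians(140);u=np.array([np.cos(A),np.sin(A)]);m=np.array([.5925,.0071])
e=plan([*(m+.09*u),.30],50,.2);print()
E
```

```text
[[[0.76,0.73,-0.06,0,0,0.27,0.2],[0.78,0.71,-0.06,0,0,0.27,0.2],[0.8,0.68,-0.06,0,0,0.27,0.2],[0.82,0.66,-0.06,0,0,0.27,0.2],[0.84,0.64,-0.06,0,0,0.27,0.2]]]
[[[0.86,0.61,-0.06,0,0,0.27,0.2],[0.87,0.59,-0.06,0,0,0.27,0.2],[0.89,0.56,-0.06,0,0,0.27,0.2],[0.91,0.54,-0.06,0,0,0.27,0.2],[0.92,0.51,-0.06,0,0,0.27,0.2]]]
```

>>> jog_arm([
  [[0.76,0.73,-0.06,0,0,0.27,0.2],[0.78,0.71,-0.06,0,0,0.27,0.2],[0.8,0.68,-0.06,0,0,0.27,0.2],[0.82,0.66,-0.06,0,0,0.27,0.2],[0.84,0.64,-0.06,0,0,0.27,0.2]],
])

```text
time: 47.08
tool_pos: [0.5837, -0.08, 0.2895]
tcp_rot: [-0.863, -3.017, 0.0]
wrist_force: [0.6, -0.2, 1.1]
width: 0.601
grip_force: 0.0
```

>>> jog_arm([
  [[0.86,0.61,-0.06,0,0,0.27,0.2],[0.87,0.59,-0.06,0,0,0.27,0.2],[0.89,0.56,-0.06,0,0,0.27,0.2],[0.91,0.54,-0.06,0,0,0.27,0.2],[0.92,0.51,-0.06,0,0,0.27,0.2]],
])

```text
time: 47.5
tool_pos: [0.5227, 0.0658, 0.2988]
tcp_rot: [-1.074, -2.949, 0.002]
wrist_force: [-0.2, 0.0, -0.4]
width: 0.599
grip_force: 0.0
```

>>> jog_arm([
  [[0,0,0,0,0,0,0.2],[0,0,0,0,0,0,0.2],[0,0,0,0,0,0,0.2],[0,0,0,0,0,0,0.2],[0,0,0,0,0,0,0.2]],
])

```text
time: 47.92
tool_pos: [0.5247, 0.0635, 0.3002]
tcp_rot: [-1.074, -2.951, 0.001]
wrist_force: [-1.0, 1.1, 0.4]
width: 0.607
grip_force: 0.0
```

```bash
python3 - <<'E'
from h import *
s=read_state();print(s['tool_pos'])
A=np.radians(140);u=np.array([np.cos(A),np.sin(A)]);m=np.array([.5925,.0071])
e=plan([*(m+.09*u),.188],50,.2)
E
```

```text
[0.52471857 0.06353182 0.30023162]
[[[0.01,0,0.94,0,0,0,0.2],[0.01,0,0.94,0,0,0,0.2],[0.01,0,0.94,0,0,0,0.2],[0.01,0,0.94,0,0,0,0.2],[0,0,0,0,0,0,0.2]]]
```

>>> jog_arm([
  [[0.01,0,0.94,0,0,0,0.2],[0.01,0,0.94,0,0,0,0.2],[0.01,0,0.94,0,0,0,0.2],[0,0,0.94,0,0,0,0.2],[0,0,0,0,0,0,0.2]],
])

```text
time: 48.33
tool_pos: [0.5198, 0.0638, 0.1818]
tcp_rot: [-1.071, -2.942, 0.008]
wrist_force: [-1.5, 0.1, -0.2]
width: 0.597
grip_force: 0.0
```

>>> jog_arm([
  [[0,0,0,0,0,0,-0.3],[0,0,0,0,0,0,-0.6],[0,0,0,0,0,0,-1],[0,0,0,0,0,0,-1],[0,0,0,0,0,0,-1]],
], force=20)

```text
time: 48.75
tool_pos: [0.5253, 0.0649, 0.1905]
tcp_rot: [1.071, 2.949, 0.002]
wrist_force: [-0.7, -2.4, 5.1]
width: 0.103
grip_force: 19.9
```

>>> jog_arm([
  [[0,0,0,0,0,0,-1],[0,0,0,0,0,0,-1],[-0.002,-0.1,0,0,0,-0.3,-1],[-0.006,-0.188,0,0,0,-0.6,-1],[-0.006,-0.188,0,0,0,-0.6,-1]],
])

```text
time: 49.17
tool_pos: [0.517, 0.0537, 0.1905]
tcp_rot: [0.832, 3.025, 0.003]
wrist_force: [-1.0, 0.3, 7.4]
width: 0.104
grip_force: 20.3
```

>>> jog_arm([
  [[-0.006,-0.188,0,0,0,-0.6,-1],[-0.006,-0.188,0,0,0,-0.6,-1],[-0.006,-0.188,0,0,0,-0.6,-1],[-0.006,-0.188,0,0,0,-0.6,-1],[-0.006,-0.188,0,0,0,-0.6,-1]],
])

```text
time: 49.58
tool_pos: [0.5061, 0.0276, 0.1905]
tcp_rot: [0.348, 3.119, 0.002]
wrist_force: [-1.4, 0.1, 8.1]
width: 0.105
grip_force: 19.9
```

```bash
python3 -c "
from h import *
s=read_state(); p=s['tool_pos']-[.5925,.0071,0];print(s['tool_pos'],np.hypot(*p[:2]),np.degrees(np.arctan2(p[1],p[0])),s['wrist_force'],s['width'],s['q'],np.degrees(np.arctan2(*Ro.from_rotvec(s['tcp_rot']).as_matrix()[1::-1,1])))"
```

```text
[0.50614893 0.02760334 0.1904647 ] 0.08875186810316127 166.64294875047665 [-1.4496941   0.10036868  8.14851452] 0.10517089971069446 [ 4.93898209e-03  4.62154632e-02  2.07572545e+00  8.68752500e-04
  1.01602416e+00 -1.34394633e+00] 77.25944102687268
```

>>> jog_arm([
  [[-0.006,-0.188,0,0,0,-0.6,-1],[-0.006,-0.188,0,0,0,-0.6,-1],[-0.006,-0.188,0,0,0,-0.6,-1],[-0.006,-0.188,0,0,0,-0.6,-1],[-0.006,-0.2,0,0,0,-0.64,-1]],
])

```text
time: 50.0
tool_pos: [0.504, -0.0008, 0.1904]
tcp_rot: [-0.151, 3.135, 0.001]
wrist_force: [-2.2, 1.0, 8.7]
width: 0.107
grip_force: 19.7
```

>>> jog_arm([
  [[0,0,0,0,0,0,-1],[0,0,0,0,0,0,-0.6],[0,0,0,0,0,0,-0.3],[0,0,0,0,0,0,-0.2],[0,0,0,0,0,0,-0.2]],
])

```text
time: 50.42
tool_pos: [0.503, -0.0008, 0.188]
tcp_rot: [0.146, -3.138, -0.0]
wrist_force: [0.9, -0.5, -0.4]
width: 0.397
grip_force: 0.0
```

>>> jog_arm([
  [[0,0,-0.6,0,0,0,-0.1],[0,0,-0.8,0,0,0,0],[0,0,-0.9,0,0,0,0],[0,0,-0.9,0,0,0,0],[0,0,-0.8,0,0,0,0.2]],
])

```text
time: 50.83
tool_pos: [0.5031, -0.0008, 0.3094]
tcp_rot: [-0.146, 3.138, 0.0]
wrist_force: [0.5, 0.0, 0.4]
width: 0.598
grip_force: 0.0
```

```bash
python3 - <<'E'
from h import *
s=read_state();print(s['tool_pos'],np.degrees(np.arctan2(*Ro.from_rotvec(s['tcp_rot']).as_matrix()[1::-1,1])))
plan([.4495,-.1865,.30],96,.2)
E
```

```text
[ 0.5030644  -0.00076568  0.30937988] 95.34019127415532
[[[0.34,-0.86,0.04,0,0,-0.02,0.2],[0.34,-0.86,0.04,0,0,-0.02,0.2],[0.34,-0.86,0.04,0,0,-0.02,0.2],[0.34,-0.86,0.04,0,0,-0.02,0.2],[0.34,-0.85,0.04,0,0,-0.02,0.2]]]
[[[0.34,-0.85,0.04,0,0,-0.02,0.2],[0.34,-0.85,0.04,0,0,-0.02,0.2],[0,0,0,0,0,0,0.2],[0,0,0,0,0,0,0.2],[0,0,0,0,0,0,0.2]]]
```

>>> jog_arm([
  [[0.34,-0.86,0.04,0,0,-0.02,0.2],[0.34,-0.86,0.04,0,0,-0.02,0.2],[0.34,-0.86,0.04,0,0,-0.02,0.2],[0.34,-0.86,0.04,0,0,-0.02,0.2],[0.34,-0.85,0.04,0,0,-0.02,0.2]],
])

```text
time: 51.25
tool_pos: [0.4643, -0.1348, 0.3019]
tcp_rot: [0.164, -3.137, -0.0]
wrist_force: [0.7, 0.0, -0.1]
width: 0.601
grip_force: 0.0
```

>>> jog_arm([
  [[0.34,-0.85,0.04,0,0,0,0.2],[0.34,-0.85,0.04,0,0,0,0.2],[0,0,0,0,0,0,0.2],[0,0,0,0,0,0,0.2],[0,0,0,0,0,0,0.2]],
])

```text
time: 51.67
tool_pos: [0.4498, -0.1865, 0.2994]
tcp_rot: [0.161, -3.137, -0.001]
wrist_force: [0.3, 0.2, 0.3]
width: 0.596
grip_force: 0.0
```

```bash
python3 - <<'E'
from h import *
I=look(12);hang(I,[.4495,-.1865])
s=read_state();print(s['tool_pos'],s['q'])
plan([.4497,-.1863,.151],96,.2)
E
```

```text
top green [([280.8, 158.8], 11, [0.644, 0.114]), ([284.5, 201.1], 15, [0.527, 0.103]), ([325.1, 218.7], 18, [0.479, -0.004]), ([394.5, 279.2], 8, [0.321, -0.18])]
top orange [([289.1, 159.2], 43, [0.648, 0.093]), ([405.6, 158.2], 44, [0.65, -0.226]), ([293.5, 175.4], 8, [0.602, 0.081]), ([394.9, 231.1], 61, [0.448, -0.189])]
side green [([327.6, 195.4], 13, [0.475, -0.002]), ([249.1, 214.1], 22, [0.64, 0.114]), ([297.0, 219.5], 30, [0.523, 0.103])]
side orange [([220.8, 143.1], 53, [0.843, -0.177]), ([290.7, 157.8], 192, [0.622, -0.159]), ([353.8, 163.2], 39, [0.444, -0.179]), ([255.9, 195.3], 91, [0.659, 0.023]), ([352.5, 194.1], 53, [0.419, -0.046]), ([257.7, 230.7], 81, [0.608, 0.145])]
top 0.036 18 [ 0.4456 -0.2066  0.0572] rect [ 443.6 -202.8] [12.6 25.5] 31.1
top 0.116 57 [ 0.4474 -0.19    0.1209] rect [ 448.3 -189.4] [22.2 22.2] 89.2
side 0.036 72 [ 0.4438 -0.1682  0.0552] rect [ 445.2 -182.7] [14.  57.5] 2.4
side 0.08 51 [ 0.4438 -0.1762  0.0963] rect [ 444.8 -182.8] [13.2 25.3] 2.0
side 0.116 46 [ 0.445  -0.1827  0.1188] rect [ 445. -184.] [23.8 30.1] 0.2
[ 0.45003986 -0.18590237  0.29955755] [-4.43133173e-01 -9.40868576e-02  1.99877288e+00  4.53882781e-04
  1.23723297e+00 -2.11854376e+00]
[[[0,0,0.83,0,0,0,0.2],[0,0,0.83,0,0,0,0.2],[0,0,0.83,0,0,0,0.2],[0,0,0.83,0,0,0,0.2],[0,0,0.83,0,0,0,0.2]]]
[[[0,0,0.83,0,0,0,0.2],[0,0,0,0,0,0,0.2],[0,0,0,0,0,0,0.2],[0,0,0,0,0,0,0.2],[0,0,0,0,0,0,0.2]]]
```

>>> jog_arm([
  [[0,0,0.83,0,0,0,0.2],[0,0,0.83,0,0,0,0.2],[0,0,0.83,0,0,0,0.2],[0,0,0.83,0,0,0,0.2],[0,0,0.83,0,0,0,0.2]],
])

```text
time: 52.18
tool_pos: [0.4503, -0.1856, 0.1744]
tcp_rot: [-0.165, 3.136, -0.0]
wrist_force: [0.5, -0.1, -0.1]
width: 0.598
grip_force: 0.0
```

>>> jog_arm([
  [[0.08,0,0.8,0,0,0,0.2],[0,0,0,0,0,0,0.2],[0,0,0,0,0,0,-1],[0,0,0,0,0,0,-1],[0,0,0,0,0,0,-1]],
], force=60)

```text
time: 52.6
tool_pos: [0.4487, -0.1872, 0.1529]
tcp_rot: [-0.163, 3.135, -0.002]
wrist_force: [-0.0, 0.5, -1.4]
width: 0.297
grip_force: 58.8
```

>>> jog_arm([
  [[0,0,0,0,0,0,-1],[0,0,0,0,0,0,-1],[0,0,0,0,0,0,-1],[0,0,0,0,0,0,-1],[0,0,0,0,0,0,-1]],
])

```text
time: 53.02
tool_pos: [0.4484, -0.1875, 0.1526]
tcp_rot: [-0.162, 3.135, -0.001]
wrist_force: [0.3, 1.6, 5.4]
width: 0.298
grip_force: 59.5
```

>>> jog_arm([
  [[0,0,-0.5,0,0,0,-1],[0,0,-0.8,0,0,0,-1],[0,0,-0.9,0,0,0,-1],[0,0,-0.6,0,0,0,-1],[0,0,0,0,0,0,-1]],
])

```text
time: 53.43
tool_pos: [0.4496, -0.1883, 0.2395]
tcp_rot: [-0.162, 3.131, -0.006]
wrist_force: [0.7, -0.7, -1.2]
width: 0.296
grip_force: 59.2
```

```bash
python3 - <<'E'
from h import *
A=np.radians(185.2);u=np.array([np.cos(A),np.sin(A)]);m=np.array([.5925,.0071])
e=plan([*(m+.158*u),.2366],95.2,-1);print()
E
```

```text
[[[-0.02,0.86,0.01,-0.01,0.01,0.02,-1],[-0.02,0.86,0.01,-0.01,0.01,0.02,-1],[-0.02,0.86,0.01,-0.01,0.01,0.02,-1],[-0.02,0.86,0.01,-0.01,0.01,0.02,-1],[-0.01,0.86,0.01,-0.01,0.01,0.02,-1]]]
[[[-0.01,0.86,0.01,-0.01,0.01,0.02,-1],[-0.01,0.86,0.01,-0.01,0.01,0.02,-1],[0,0,0,0,0,0,-1],[0,0,0,0,0,0,-1],[0,0,0,0,0,0,-1]]]
```

>>> jog_arm([
  [[-0.02,0.86,0.01,0,0,0.02,-1],[-0.02,0.86,0.01,0,0,0.02,-1],[-0.02,0.86,0.01,0,0,0.02,-1],[-0.02,0.86,0.01,0,0,0.02,-1],[-0.01,0.86,0.01,0,0,0.02,-1]],
])

```text
time: 53.85
tool_pos: [0.4361, -0.0574, 0.232]
tcp_rot: [0.145, -3.136, -0.001]
wrist_force: [0.4, 0.5, -1.2]
width: 0.298
grip_force: 59.5
```

>>> jog_arm([
  [[-0.01,0.86,0.01,0,0,0.02,-1],[-0.01,0.86,0.01,0,0,0.02,-1],[0,0,0,0,0,0,-1],[0,0,0,0,0,0,-1],[0,0,0,0,0,0,-1]],
])

```text
time: 54.27
tool_pos: [0.4327, -0.0072, 0.2321]
tcp_rot: [0.141, -3.137, 0.001]
wrist_force: [0.5, 0.3, -2.2]
width: 0.296
grip_force: 59.8
```

```bash
python3 - <<'E'
from h import *
A=np.radians(185.2);u=np.array([np.cos(A),np.sin(A)]);m=np.array([.5925,.0071])
s=read_state();print(s['tool_pos'],s['width'])
look(13)
plan([*(m+.089*u),.2372],95.2,-1,nmin=5)
E
```

```text
[ 0.43267729 -0.0072362   0.23208296] 0.2962916847626921
top green [([280.8, 158.8], 11, [0.644, 0.114]), ([284.5, 201.2], 13, [0.526, 0.103]), ([349.2, 282.9], 10, [0.312, -0.064]), ([335.4, 315.6], 7, [0.231, -0.028]), ([305.3, 323.3], 15, [0.212, 0.048]), ([318.7, 331.6], 9, [0.192, 0.014])]
top orange [([289.0, 159.2], 50, [0.648, 0.093]), ([404.3, 162.1], 87, [0.639, -0.222])]
side green [([327.5, 195.3], 14, [0.475, -0.002]), ([249.1, 214.1], 22, [0.64, 0.114]), ([297.1, 219.6], 31, [0.523, 0.104])]
side orange [([220.8, 143.2], 52, [0.843, -0.176]), ([290.7, 157.8], 192, [0.622, -0.159]), ([255.9, 195.3], 91, [0.659, 0.023]), ([344.4, 214.4], 70, [0.422, 0.036]), ([257.7, 230.7], 81, [0.608, 0.145])]
[[[-0.47,0,-0.03,0,0,-0.01,-1],[-0.47,0,-0.03,0,0,-0.01,-1],[-0.47,0,-0.03,0,0,-0.01,-1],[-0.47,0,-0.03,0,0,-0.01,-1],[-0.47,0,-0.03,0,0,-0.01,-1]]]
```

>>> jog_arm([
  [[0,0,-0.16,0,0,0,-1],[-0.47,0,0,0,0,0,-1],[-0.47,0,0,0,0,0,-1],[-0.47,0,0,0,0,0,-1],[-0.47,0,0,0,0,0,-1]],
])

```text
time: 54.78
tool_pos: [0.4902, -0.0029, 0.2383]
tcp_rot: [-0.137, 3.138, -0.0]
wrist_force: [0.1, -0.2, -1.4]
width: 0.299
grip_force: 59.9
```

>>> jog_arm([
  [[-0.43,0,0,0,0,0,-1],[0,0,0,0,0,0,-1],[0,0,0,0,0,0,-1],[0,0,0,0,0,0,-1],[0,0,0,0,0,0,-1]],
])

```text
time: 55.2
tool_pos: [0.5014, -0.0012, 0.2377]
tcp_rot: [0.138, -3.138, -0.0]
wrist_force: [-0.3, 0.4, -2.2]
width: 0.299
grip_force: 59.8
```

```bash
python3 - <<'E'
from h import *
s=read_state();print(s['tool_pos'],s['width'],s['wrist_force'],s['torque'],np.hypot(*(s['tool_pos']-[.5925,.0071,0])[:2]))
p=viewer.read_camera('side')[0]
cv2.imwrite('pics/m14.png',cv2.resize(p[150:260,240:390],None,fx=5,fy=5,interpolation=cv2.INTER_CUBIC))
print([(b.tolist(),int(a)) for c in('green','orange') for b,a in blobs(mask(p,c),7) if 150<b[1]<250 and 240<b[0]<390])
E
```

```text
[ 0.50141892 -0.00121585  0.2377205 ] 0.29867544982691174 [-0.25856687  0.38796729 -2.185725  ] [-0.01359608 -0.02470893 -0.00544724] 0.09145991717315079
[([327.9, 195.7], 7), ([249.1, 214.1], 22), ([297.0, 219.6], 32), ([290.8, 157.8], 195), ([255.8, 195.3], 92), ([318.5, 209.9], 72), ([257.7, 230.7], 81)]
```

View pics/m14.png

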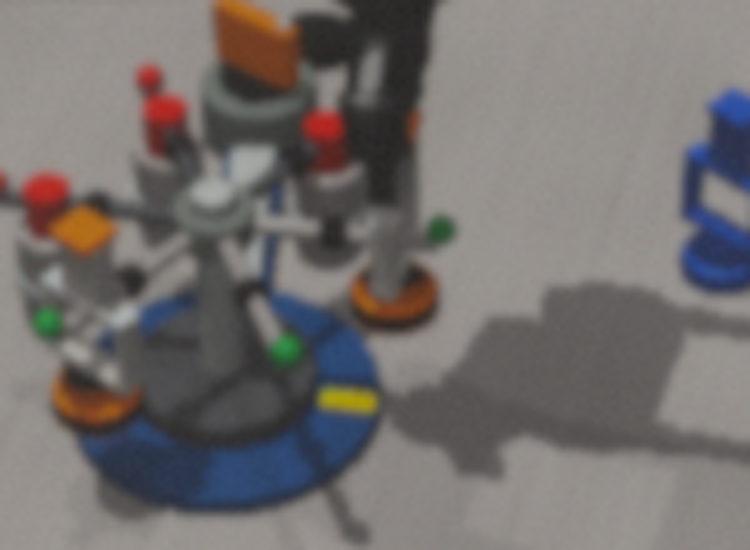

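Branch c is threaded, tip at (440,230) beyond the frame at (390,250). The first hanger hangs at the left, at (90,320). I lower and release.

>>> jog_arm([
  [[0,0,0.2,0,0,0,-1],[0,0,0.2,0,0,0,-1],[0,0,0.15,0,0,0,-1],[0,0,0.12,0,0,0,-1],[0,0,0,0,0,0,-1]],
])

```text
time: 55.67
tool_pos: [0.5019, -0.0008, 0.2175]
tcp_rot: [0.139, -3.137, -0.0]
wrist_force: [-0.7, 0.3, 0.0]
width: 0.294
grip_force: 60.1
```

>>> jog_arm([
  [[0,0,0.02,0,0,0,-0.3],[0,0,0,0,0,0,-0.2],[0,0,0,0,0,0,-0.1],[0,0,0,0,0,0,0],[0,0,0,0,0,0,0]],
])

```text
time: 56.08
tool_pos: [0.5023, -0.0009, 0.2172]
tcp_rot: [-0.139, 3.138, -0.0]
wrist_force: [-0.0, 0.7, -0.4]
width: 0.499
grip_force: 0.0
```

>>> jog_arm([
  [[0,0,0,0,0,0,0],[0,0,0,0,0,0,0],[0,0,-0.5,0,0,0,0],[0,0,-0.8,0,0,0,0],[0,0,-0.9,0,0,0,0]],
])

```text
time: 56.5
tool_pos: [0.501, -0.0008, 0.2822]
tcp_rot: [0.139, -3.134, -0.001]
wrist_force: [1.6, -0.1, -0.3]
width: 0.5
grip_force: 0.0
```

>>> jog_arm([
  [[0,0,-0.9,0,0,0,0.2],[0,0,-0.5,0,0,0,0.2],[0,0,0,0,0,0,0.2],[0,0,0,0,0,0,0.2],[0,0,0,0,0,0,0.2]],
])

```text
time: 56.92
tool_pos: [0.5016, -0.0008, 0.3239]
tcp_rot: [0.139, -3.137, -0.0]
wrist_force: [-0.2, -0.1, -0.3]
width: 0.602
grip_force: 0.0
```

```bash
python3 - <<'E'
from h import *
s=read_state();print(s['tool_pos'])
e=plan([.56,-.18,.31],75,.2);print()
plan([.646,-.228,.27],64,.2,start=e)
E
```

```text
[ 0.50160265 -0.00084884  0.32387389]
[[[-0.2,-0.87,0.07,0,0,0.48,0.2],[-0.25,-0.86,0.07,0,0,0.48,0.2],[-0.29,-0.85,0.07,0,0,0.48,0.2],[-0.33,-0.83,0.07,0,0,0.48,0.2],[-0.37,-0.82,0.07,0,0,0.48,0.2]]]
[[[-0.41,-0.8,0.07,0,0,0.48,0.2],[-0.45,-0.78,0.07,0,0,0.48,0.2],[0,0,0,0,0,0,0.2],[0,0,0,0,0,0,0.2],[0,0,0,0,0,0,0.2]]]

[[[-0.8,-0.2,0.33,0,0,0.46,0.2],[-0.8,-0.16,0.33,0,0,0.46,0.2],[-0.81,-0.12,0.33,0,0,0.46,0.2],[-0.82,-0.08,0.33,0,0,0.46,0.2],[0,0,0,0,0,0,0.2]]]
```

>>> jog_arm([
  [[-0.2,-0.87,0.07,0,0,0.48,0.2],[-0.25,-0.86,0.07,0,0,0.48,0.2],[-0.29,-0.85,0.07,0,0,0.48,0.2],[-0.33,-0.83,0.07,0,0,0.48,0.2],[-0.37,-0.82,0.07,0,0,0.48,0.2]],
])

```text
time: 57.33
tool_pos: [0.5432, -0.1294, 0.312]
tcp_rot: [-0.258, -3.127, -0.001]
wrist_force: [-0.3, 0.1, 0.7]
width: 0.604
grip_force: 0.0
```

>>> jog_arm([
  [[-0.41,-0.8,0.07,0,0,0.48,0.2],[-0.45,-0.78,0.07,0,0,0.48,0.2],[0,0,0,0,0,0,0.2],[0,0,0,0,0,0,0.2],[0,0,0,0,0,0,0.2]],
])

```text
time: 57.75
tool_pos: [0.5596, -0.1796, 0.3084]
tcp_rot: [-0.412, -3.111, -0.002]
wrist_force: [0.2, 0.3, -0.3]
width: 0.6
grip_force: 0.0
```

>>> jog_arm([
  [[-0.8,-0.2,0.33,0,0,0.46,0.2],[-0.8,-0.16,0.33,0,0,0.46,0.2],[-0.81,-0.12,0.33,0,0,0.46,0.2],[-0.82,-0.08,0.33,0,0,0.46,0.2],[0,0,0,0,0,0,0.2]],
])

```text
time: 58.17
tool_pos: [0.6481, -0.2276, 0.267]
tcp_rot: [-0.71, -3.058, -0.001]
wrist_force: [-1.2, -0.4, 0.7]
width: 0.602
grip_force: 0.0
```

```bash
python3 - <<'E'
from h import *
I=look(15);s=read_state();print(s['tool_pos'])
plan([.6458,-.228,.132],64,.2)
E
```

```text
top green [([280.8, 159.0], 10, [0.643, 0.114]), ([284.5, 201.2], 13, [0.526, 0.103]), ([324.9, 218.9], 25, [0.478, -0.003]), ([400.7, 306.4], 7, [0.253, -0.193])]
top orange [([289.3, 159.3], 49, [0.648, 0.093]), ([293.5, 175.2], 13, [0.603, 0.081]), ([323.6, 206.2], 48, [0.516, -0.0]), ([320.5, 220.6], 11, [0.477, 0.008]), ([329.0, 219.7], 7, [0.48, -0.015])]
side green [([327.4, 195.4], 15, [0.475, -0.002]), ([249.1, 214.1], 22, [0.64, 0.114]), ([297.1, 219.5], 31, [0.523, 0.103])]
side orange [([220.8, 143.1], 53, [0.843, -0.177]), ([290.8, 157.9], 193, [0.621, -0.158]), ([318.1, 181.4], 68, [0.519, -0.074]), ([256.0, 195.3], 92, [0.658, 0.023]), ([318.3, 215.6], 76, [0.483, 0.057]), ([257.9, 230.7], 87, [0.608, 0.145])]
[ 0.64620034 -0.22649398  0.26909254]
[[[-0.01,-0.01,0.91,0,-0.01,0,0.2],[0,-0.01,0.91,0,-0.01,0,0.2],[0,-0.01,0.91,0,-0.01,0,0.2],[0,-0.01,0.91,0,-0.01,0,0.2],[0,-0.01,0.91,0,-0.01,0,0.2]]]
```

>>> jog_arm([
  [[0,-0.01,0.91,0,0,0,0.2],[0,-0.01,0.91,0,0,0,0.2],[0,-0.01,0.91,0,0,0,0.2],[0,-0.01,0.91,0,0,0,0.2],[0,-0.01,0.91,0,0,0,0.2]],
])

```text
time: 58.68
tool_pos: [0.6453, -0.2278, 0.1346]
tcp_rot: [0.707, 3.06, 0.0]
wrist_force: [0.4, 0.1, -0.5]
width: 0.601
grip_force: 0.0
```

>>> jog_arm([
  [[0,0,0,0,0,0,0.2],[0,0,0,0,0,0,-1],[0,0,0,0,0,0,-1],[0,0,0,0,0,0,-1],[0,0,0,0,0,0,-1]],
], force=80)

```text
time: 59.1
tool_pos: [0.6474, -0.2296, 0.1379]
tcp_rot: [0.708, 3.056, -0.001]
wrist_force: [-1.5, 1.1, 5.3]
width: 0.147
grip_force: 78.6
```

>>> jog_arm([
  [[0,0,0,0,0,0,-1],[0,0,0,0,0,0.8,-1],[0,0,0,0,0,0.8,-1],[0,0,0,0,0,0.8,-1],[0,0,0,0,0,0.8,-1]],
])

```text
time: 59.52
tool_pos: [0.6472, -0.2301, 0.138]
tcp_rot: [1.213, 2.893, -0.001]
wrist_force: [-2.4, -0.7, 7.9]
width: 0.145
grip_force: 79.2
```

>>> jog_arm([
  [[0,0,0,0,0,0.8,-1],[0,0,0,0,0,0.8,-1],[0,0,0,0,0,0.8,-1],[0,0,0,0,0,0.8,-1],[0,0,0,0,0,0.8,-1]],
])

```text
time: 59.93
tool_pos: [0.6466, -0.2304, 0.1379]
tcp_rot: [1.789, 2.578, -0.002]
wrist_force: [-3.5, -1.3, 7.9]
width: 0.144
grip_force: 79.7
```

>>> jog_arm([
  [[0,0,0,0,0,0.8,-1],[0,0,0,0,0,0.8,-1],[0,0,0,0,0,0.8,-1],[0,0,0,0,0,0.8,-1],[0,0,0,0,0,0.8,-1]],
])

```text
time: 60.35
tool_pos: [0.6459, -0.2307, 0.1379]
tcp_rot: [2.287, 2.151, -0.002]
wrist_force: [-7.1, -1.8, 9.8]
width: 0.149
grip_force: 79.9
```

>>> jog_arm([
  [[0,0,0,0,0,0.8,-1],[0,0,0,0,0,0.8,-1],[0,0,0,0,0,0.8,-1],[0,0,0,0,0,0.8,-1],[0,0,0,0,0,0.8,-1]],
])

```text
time: 60.77
tool_pos: [0.6452, -0.2306, 0.1379]
tcp_rot: [2.685, 1.629, -0.003]
wrist_force: [-9.5, -1.3, 11.5]
width: 0.146
grip_force: 80.2
```

```bash
cat >> h.py <<'E'
def bar():
    for n in('side','top'):
        p,d=viewer.read_camera(n); m=cv2.dilate(mask(p,'orange'),np.ones((3,3)));Q=cloud(n,d); k=Q[(m>0)&(Q[...,2]>.086)&(Q[...,2]<.1)&(np.hypot(Q[...,0]-.645,Q[...,1]+.228)<.045)]
        if len(k)>10:
            e=np.linalg.eigh(np.cov(k[:,:2].T)); print(n,len(k),np.degrees(np.arctan2(e[1][1,1],e[1][0,1]))%180,np.sqrt(e[0]))
E
python3 - <<'E'
from h import *
s=read_state();print(s['tool_pos'],s['width'],s['torque'],s['wrist_force'],np.degrees(np.arctan2(*Ro.from_rotvec(s['tcp_rot']).as_matrix()[1::-1,1])))
bar()
E
```

```text
[ 0.64521452 -0.23062256  0.13789015] 0.14591580298671428 [-0.32694545  1.55850415  0.12158988] [-9.53848439 -1.25651923 11.53418519] -27.517653932572745
side 29 82.52874973788416 [0.0054451  0.00825476]
```

>>> jog_arm([
  [[0,0,0,0,0,0.6,-1],[0,0,0,0,0,0.5,-1],[0,0,0,0,0,0,-1],[0,0,0,0,0,0,-1],[0,0,0,0,0,0,-1]],
])

```text
time: 61.28
tool_pos: [0.645, -0.2305, 0.1379]
tcp_rot: [2.772, 1.476, -0.004]
wrist_force: [-10.2, -2.1, 12.3]
width: 0.145
grip_force: 80.1
```

>>> jog_arm([
  [[0,0,0,0,0,0,-0.5],[0,0,0,0,0,0,0],[0,0,0,0,0,0,0.2],[0,0,0,0,0,0,0.2],[0,0,0,0,0,0,0.2]],
])

```text
time: 61.7
tool_pos: [0.6462, -0.229, 0.1344]
tcp_rot: [2.773, 1.477, 0.001]
wrist_force: [0.5, 0.4, 0.1]
width: 0.597
grip_force: 0.0
```

>>> jog_arm([
  [[0,0,-0.6,0,0,0,0.2],[0,0,-0.9,0,0,0,0.2],[0,0,-0.9,0,0,0,0.2],[0,0,-0.9,0,0,0,0.2],[0,0,-0.9,0,0,0,0.2]],
])

```text
time: 62.12
tool_pos: [0.6459, -0.2289, 0.2612]
tcp_rot: [-2.772, -1.477, 0.001]
wrist_force: [0.8, -0.1, -0.1]
width: 0.597
grip_force: 0.0
```

```bash
python3 - <<'E'
from h import *
s=read_state();print(s['tool_pos'],np.degrees(np.arctan2(*Ro.from_rotvec(s['tcp_rot']).as_matrix()[1::-1,1])))
bar()
E
```

```text
[ 0.6458987  -0.2289191   0.26116673] -33.9023170612816
side 59 57.934187281968434 [0.00422765 0.0175299 ]
```

The knob is at about 0.76 rad, so the clamp is on. I retreat and check.

>>> jog_arm([
  [[-0.9,0.3,-0.5,0,0,0,0.2],[-0.9,0.3,-0.5,0,0,0,0.2],[-0.9,0.3,-0.3,0,0,0,0.2],[-0.9,0.3,0,0,0,0,0.2],[-0.9,0.3,0,0,0,0,0.2]],
])

```text
time: 62.63
tool_pos: [0.608, -0.3674, 0.2996]
tcp_rot: [2.771, 1.477, 0.001]
wrist_force: [-0.7, 0.2, -0.6]
width: 0.6
grip_force: 0.0
```

>>> jog_arm([
  [[0,0,0,0,0,0,0.2],[0,0,0,0,0,0,0.2],[0,0,0,0,0,0,0.2],[0,0,0,0,0,0,0.2],[0,0,0,0,0,0,0.2]],
])

```text
time: 63.05
tool_pos: [0.6084, -0.365, 0.2989]
tcp_rot: [-2.771, -1.478, 0.0]
wrist_force: [-0.7, -0.4, 0.6]
width: 0.602
grip_force: 0.0
```

```bash
python3 - <<'E'
from h import *
I=look(16);s=read_state();print(s['tool_pos'],s['wrist_force']); bar()
t=[cv2.resize(I[n][0][v-60:v+60,u-60:u+60],(400,400)) for n,u,v in(('top',345,190),('side',295,200))]
cv2.imwrite('pics/m16.png',np.hstack(t))
E
```

```text
top green [([281.0, 158.5], 12, [0.644, 0.114]), ([284.4, 200.6], 13, [0.528, 0.104]), ([324.5, 219.0], 23, [0.478, -0.002]), ([371.0, 328.5], 8, [0.199, -0.117]), ([380.4, 331.3], 7, [0.192, -0.14])]
top orange [([289.3, 159.0], 55, [0.649, 0.093]), ([405.1, 163.4], 97, [0.635, -0.224]), ([293.4, 175.1], 18, [0.603, 0.081]), ([323.4, 205.9], 47, [0.517, 0.0]), ([320.2, 220.8], 12, [0.477, 0.009]), ([329.0, 219.0], 7, [0.481, -0.015])]
side green [([327.5, 195.7], 14, [0.475, -0.001]), ([248.9, 213.9], 22, [0.641, 0.114]), ([296.6, 219.6], 30, [0.524, 0.104])]
side orange [([220.9, 143.0], 52, [0.843, -0.178]), ([291.2, 157.6], 200, [0.62, -0.16]), ([318.0, 181.8], 57, [0.519, -0.072]), ([255.6, 195.1], 91, [0.66, 0.022]), ([318.3, 215.9], 78, [0.483, 0.058]), ([257.4, 230.5], 83, [0.609, 0.145])]
[ 0.60841567 -0.36517445  0.29924233] [ 0.06668489  0.4999683  -0.2515002 ]
side 57 57.90556576893588 [0.00483674 0.01767128]
top 96 59.009759509125644 [0.00439209 0.01597276]
```

View pics/m16.png

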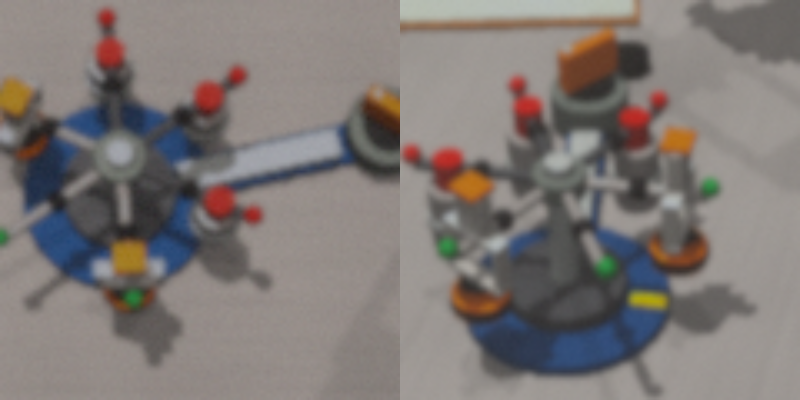

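Both hangers hang upright on separate green branches: in the top crop, one at the front (128,255) and one at the left (15,100). The knob reads about 0.77 rad, and the arm touches nothing. I hand in.

```bash
python3 -c "
from h import *
print(plane('top',323.4,205.9,.185),plane('top',289.3,159,.185)); print(bot.finish_job())"
```

```text
[0.50348998 0.00094773 0.185     ] [0.62858054 0.08880982 0.185     ]
the job is handed in; nothing more can be done
None
```

The job is handed in: both hangers hang upright on their own green-tipped branches, the clamp knob is back on at about 0.77 rad, and the other parts were left alone. Only two hangers were there. After the first back-off the knob measured only about 2.03 rad, so I took one hanger off, backed the knob off to about 2.44 rad and re-hung it on another green-tipped branch at the front.

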